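# Unstack the specimen holders onto their seats and fit the carrier plate in its stage frame

## Task

Take the stack of specimen holders apart from the top down and put each one, kept upright, down in its own seat: first the small round stub into the small round cup, then the square block into the square tray, then the round puck into the large round cup. Last, fit the long carrier plate into the stage frame: tuck one short end under the retaining lip, then lower the other end behind the low stop bar so that the plate lies flat on the frame's floor. Do not tip any of them over, and leave everything released and at rest.

Things in the scene. Friction and masses are not known exactly. Their poses are not given: they have to be found in the camera images.
- stub: small plain aluminium cylinder with a dark ring and a dark dimple on top, diameter 24 mm, 24 mm high, about 50 g; top of the stack, standing on the block. (A fixed round vessel, up to 170 mm high, and a fixed loop-shaped stand, up to 240 mm high, stand between the places: carry things over them.) Origin at the centre of its underside, z up.
- block: square steel block 36 x 36 mm, 22 mm high, about 100 g; second from the top, standing on the puck, under the stub. Origin at the centre of its underside, x and y along its sides, z up.
- puck: round white disc, diameter 54 mm, 22 mm high, about 90 g; third from the top, lying on the carrier plate, under the block. Origin at the centre of its underside, z up.
- carrier_plate: long flat aluminium plate with dark holes near its short ends, 100 mm (its x) by 60 mm (its y), 16 mm thick, about 200 g; the bottom of the stack, lying on the worktop. Both short ends are alike. Origin at the centre of its underside, z up. Can be gripped across its 60 mm width.
- cup_small: fixed small round grey cup, the seat of the stub: outer diameter 50 mm, pocket diameter 40 mm, floor of the pocket 4 mm above the worktop, rim 8 mm above the worktop. Origin at the centre of its underside.
- square_tray: fixed square grey tray, the seat of the block: 62 mm square outside, pocket 52 x 52 mm, floor of the pocket 4 mm above the worktop, rim 8 mm above the worktop. Origin at the centre of its underside, x and y along its sides.
- cup_large: fixed large round grey cup, the seat of the puck: outer diameter 80 mm, pocket diameter 70 mm, floor of the pocket 4 mm above the worktop, rim 8 mm above the worktop. Origin at the centre of its underside.
- stage_frame: fixed grey frame for the carrier plate, 124 mm (x) by 86 mm (y). Origin on its underside, z up; lip at its -x end (nearer the robot), stop bar at +x. Floor z = 6 mm. Low side guides near the corners (inner faces y = +-38 mm, top z = 10 mm, |x| = 22 to 46 mm) leave the middle of each long side open for fingers. Fitted, the plate is centred within x -8 to 0, y +-8 mm, long side along x.
- lip_edge (a point): middle of the lower free edge of the frame's retaining lip: frame x = -42 mm, z = 32 mm (26 mm above the floor). The lip is 5 mm thick and reaches back 16 mm from here to the wall, inner face x = -58 mm. The plate cannot be lowered in level: tilt it some 8 degrees, lip end low, slide that end under the lip, then level it.
- stop_bar (a point): middle of the top inner edge of the frame's low stop bar: frame x = +50 mm, z = 12 mm (6 mm above the floor). The bar is 8 mm thick, outer face x = +58 mm.

How it is judged:
By the outcome, as a careful person would: the job done as asked, in the order asked, and still so for the second after the job is handed in, with the robot touching nothing.
It also fails if it takes over 128 s, if anything falls off the work surface, if the arm or the gripper's body presses on something with over 40 N, if the wrist force passes 120 N, or if a joint passes its speed limit or range.

## Robot

A 6-joint arm with a two-finger parallel gripper is mounted at the origin on a cart in front of the work surface, level with it; the furniture and walls round the work are solid. World frame = base frame: x ahead of the robot, y to its left, z up, the work surface at z = 0. Lengths are in mm, angles in degrees, forces in N, time in s.
With the tool pointing down it reaches from about 350 to 975 mm from the base axis. Payload 4.9 kg.
Tool frame: the origin (TCP) lies midway between the tips of the shut fingers; the grasp point (between the pads) lies 19 mm behind it; z points along the fingers, x is the direction in which the jaws open and shut, and the axes are right-handed (so a half turn about z gives the same grasp; the last joint's range is limited). The gripper opens to 85 mm and grips with 20 to 120 N. Pads are 22 mm wide; open, the fingers measure 114 mm over their backs; the gripper's body (76 mm by 85 mm) begins 54 mm behind the grasp point. The pads swing forward as they close: fully open they stand 13 mm farther back than shut.
Start: joints at [57.41, 3.019, 92.412, -0, 84.569, -6.818], TCP at [271.728, 562.819, 231.304] pointing down, gripper open.
Joint ranges: [-172.51, 172.51], [-57.92, 126.97], [3.15, 148.05], [-58.71, 238.71], [5.1, 150.11], [-179.66, 179.66]. Speed limits (degrees/s): [147.25, 147.25, 180, 180, 180, 180].

## Interface

Orientations are given as a 3x3 rotation matrix whose columns are the frame's x, y, z axes.
In Python, from station import readout, imaging, job gives the robot as it stands.
- The arm moves only by the shell command python3 -m pendant 'ROWS' [FORCE]. ROWS is JSON, a list of rows, each a list of 7 numbers: the closure in counts, from 0 (fully open) to 255 (shut), then the shift along the tool's x, y, z in m, then the turn, a rotation vector about the tool's x, y, z in rad. A call has 1 to 8 rows; each row shifts and turns the pose as measured when the row begins, along the tool's axes as they then stand; what a row does not reach is not made up. A row lasts 1/10 s, in which the tool goes at most 50 mm and 8.59 degrees, less where a joint would pass 70% of its speed; a pose out of reach is approached as far as the arm can. A call with a gripper value outside its range is refused whole. The fingers move at their own pace and stop on an object; FORCE is the grip in N (left out, the last holds). Time passes only in rows, so rows that do not move let the fingers close. It gives the time, the measured TCP pose, the force and the opening at its end, in the units of the state.
- readout.read_state(): the state, without advancing time (a new reading comes with each control period).
- imaging.read_camera(name): name is "side" or "top"; returns a dict with "pixels" (384x512x3 uint8, red, green, blue), "mtx" (3x3 intrinsics, pixels), "rvec" (rotation vector, rad) and "tvec" (3), from world to camera coordinates, as OpenCV has them. Camera axes: x right, y down, z forward; pixel columns grow to the right and rows downward; lengths in mm; the calibration is good to about 2 mm. A picture is of the moment at which its call begins. There is no depth.
- job.job_done(): hands the job in, once; it reports no verdict.
The state is a dict: "t": time; "q": joint angles; "dq": joint speeds; "joint_torque": joint torques, N m; "eef_pos": TCP position; "tcp_rot": TCP orientation; "contact_force": force on the tool from outside, world axes, zero at the start; "ft_torque": the same for the moment, N m; "finger_gap": finger opening in mm.
Only numpy, scipy, OpenCV 4.12 (cv2) and the standard library are available. Lean on these libraries where they do the work, as an engineer would, in place of code of your own. Each camera call takes 0.05 s, during which the arm holds its last target. There are 200 camera calls.

## Working session

There is one attempt and no reset: what is moved stays moved. The work goes in short steps, Python scripts to look and compute and a shell command to move; the robot and the scene stay as the last step left them, time stands still between calls to the robot, and variables do not carry over. Pictures are saved under pics/ and viewed, about 12 in all and at most 16, crops included, and the job is handed in when it is done.

```bash
ls; mkdir -p pics; python3 - <<'E'
from station import readout, imaging
import cv2
s=readout.read_state(); print({k:s[k] for k in('t','eef_pos','tcp_rot','contact_force','finger_gap')})
for n in('top','side'):
    c=imaging.read_camera(n); cv2.imwrite(f'pics/{n}0.png',c['pixels'][:,:,::-1])
    R=cv2.Rodrigues(c['rvec'])[0]; print(n,c['mtx'],'pos',(-R.T@c['tvec'].ravel()).round(),'dir',R[2].round(3))
E
```

```text
pics
{'t': 0.0, 'eef_pos': array([271.39377525, 562.30650356, 230.02490187]), 'tcp_rot': array([[ 4.34776648e-01,  9.00537577e-01, -1.15689575e-03],
       [ 9.00535923e-01, -4.34778096e-01, -1.74897574e-03],
       [-2.07801131e-03, -2.81412375e-04, -9.99997801e-01]]), 'contact_force': array([ 0.19927716, -0.08995435, -0.61018224]), 'finger_gap': 85.43470065460306}
top [[355.75479815   0.         260.36001466]
 [  0.         355.75479815 190.41992007]
 [  0.           0.           1.        ]] pos [ 259.   21. 1312.] dir [ 0.174 -0.015 -0.985]
side [[409.98520785   0.         254.68537853]
 [  0.         409.98520785 184.783348  ]
 [  0.           0.           1.        ]] pos [ 258. 1051.  590.] dir [ 0.198 -0.881 -0.429]
```

View pics/top0.png

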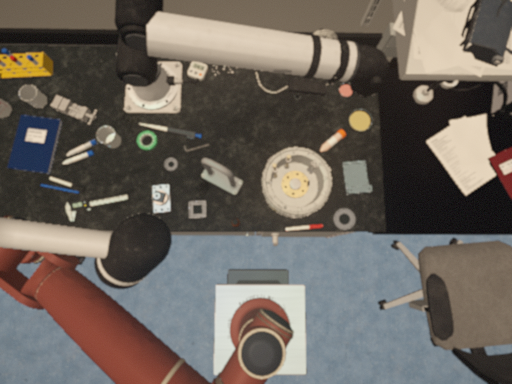

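View pics/side0.png

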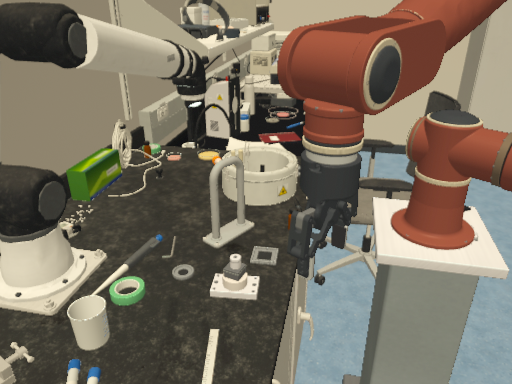

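The top view shows the stack at about (161,197), the square tray at (197,208), the small cup at (170,164), the large cup at (344,218), the stage frame at (357,177), the vessel at (297,182) and the loop stand at (222,176). The side view shows the stack at about (235,275). Next I'll enlarge the crops.

```bash
cat > h.py <<'E'
import cv2, numpy as np
from station import readout, imaging
def cam(n):
    c=imaging.read_camera(n); c['R']=cv2.Rodrigues(c['rvec'])[0]; c['t']=np.ravel(c['tvec']); return c
def plane(c,uv,z):
    uv=np.atleast_2d(np.asarray(uv,float)); K=np.linalg.inv(c['mtx'])
    d=(np.c_[uv,np.ones(len(uv))]@K.T)@c['R']; o=-c['R'].T@c['t']
    return o+d*((z-o[2])/d[:,2])[:,None]
def proj(c,P): return cv2.projectPoints(np.atleast_2d(np.asarray(P,float)),c['rvec'],c['tvec'],c['mtx'],None)[0][:,0]
def two(ca,ua,cb,ub):
    P=[c['mtx']@np.c_[c['R'],c['t']] for c in(ca,cb)]
    X=cv2.triangulatePoints(P[0],P[1],np.float64(ua).reshape(2,1),np.float64(ub).reshape(2,1)).ravel(); return X[:3]/X[3]
def crop(c,x,y,w,h,k,name): cv2.imwrite('pics/'+name,cv2.resize(c['pixels'][y:y+h,x:x+w,::-1],None,fx=k,fy=k,interpolation=cv2.INTER_CUBIC))
E
python3 - <<'E'
from h import *
a=cam('top'); b=cam('side')
A=cv2.resize(a['pixels'][150:225,135:225],None,fx=6,fy=6,interpolation=cv2.INTER_CUBIC)
B=cv2.resize(a['pixels'][150:240,325:385],None,fx=5,fy=5,interpolation=cv2.INTER_CUBIC)
im=np.zeros((450,840,3),np.uint8); im[:450,:540]=A; im[:450,540:]=B
cv2.imwrite('pics/topc.png',im[:,:,::-1][:, :800+40] if 0 else cv2.resize(im,(798,428))[:,:,::-1])
crop(b,160,220,130,90,6,'sidec.png')
for n,uv in dict(stack=(161,197),tray=(197,208),small=(170,164),large=(344,218),frame=(357,177),vessel=(297,182),loop=(222,176)).items(): print(n,plane(a,uv,8)[0].round())
E
```

```text
stack [463. 368.   8.]
tray [423. 234.   8.]
small [589. 341.   8.]
large [ 388. -308.    8.]
frame [ 543. -363.    8.]
vessel [ 523. -136.    8.]
loop [544. 145.   8.]
```

View pics/topc.png

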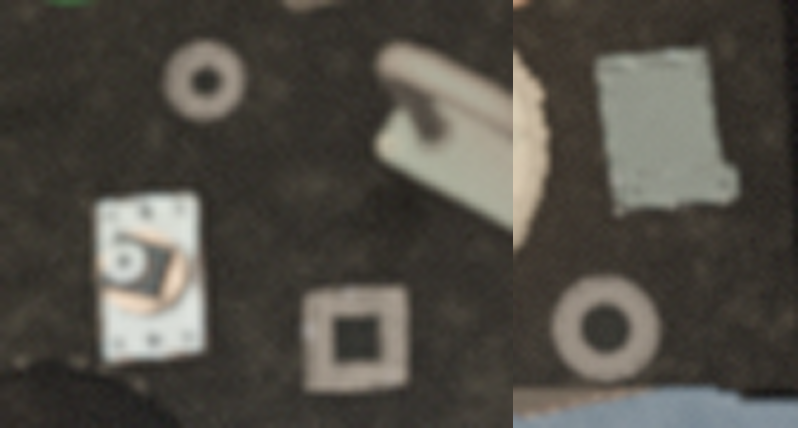

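View pics/sidec.png

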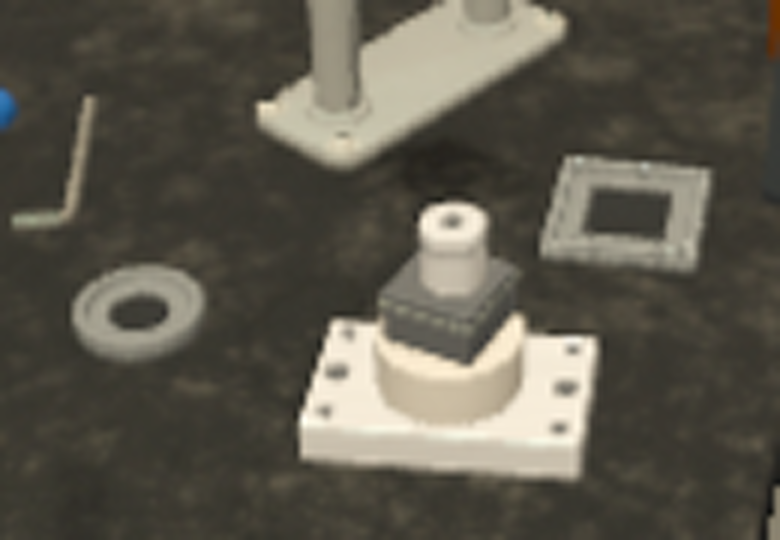

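The crops show the following, in crop pixels. In the top crop the plate's corners are near (95,200), (197,193), (207,352) and (105,360), with the stub at (125,260). The frame outline runs (597,57), (705,48), (738,200), (618,212), with the lip as a bump at lower right. In the side crop the stub's top is at (452,221), and the block's top corners are near (380,298), (465,330) and (520,270). Next I'll measure with masks.

```bash
python3 - <<'E'
from h import *
np.set_printoptions(suppress=True,precision=1)
a=cam('top'); b=cam('side')
def contour(c,x,y,w,h,thr):
    k=8; g=cv2.cvtColor(c['pixels'],cv2.COLOR_RGB2GRAY)[y:y+h,x:x+w]
    g=cv2.resize(g,None,fx=k,fy=k,interpolation=cv2.INTER_CUBIC)
    cs=cv2.findContours((g>thr).astype(np.uint8),cv2.RETR_EXTERNAL,cv2.CHAIN_APPROX_NONE)[0]
    m=max(cs,key=cv2.contourArea)[:,0].astype(float); return (m+.5)/k-.5+[x,y]
for n,c,box,t,zs in [('small',a,(160,154,21,21),88,8),('smallS',b,(170,262,26,20),88,8),('tray',a,(186,198,22,22),88,8),('trayS',b,(248,244,32,24),88,8),('large',a,(330,205,28,25),88,8),('frame',a,(340,157,34,40),95,8),('plate',a,(150,182,24,32),105,16)]:
    m=contour(c,*box,t); W=plane(c,m,zs)[:,:2].astype(np.float32)
    r=cv2.minAreaRect(W); print(n,'rect',np.array(r[0]),np.array(r[1]),round(r[2],1),'circ',np.array(cv2.minEnclosingCircle(W)[0]),'px',m.min(0),m.max(0)); print(cv2.boxPoints(r).round(0).tolist()) if n in('frame','plate') else 0
print('stub top',two(a,(156.9,195.6),b,(235.3,256.8)),plane(a,(156.9,195.6),84),plane(b,(235.3,256.8),84))
sc=lambda u:(np.array(u)+.5)/6-.5+[160,220]
print('block top corners side',plane(b,[sc(p) for p in[(380,298),(465,330),(520,270)]],60))
print('plate side corners',plane(b,[sc(p) for p in[(330,320),(598,338),(582,440),(300,432)]],16))
print('puck top L/R edge side',plane(b,[sc(p) for p in[(374,345),(525,328)]],38))
Z=[]
for c,x,y,w,h in [(a,336,155,42,46),(a,150,180,26,34)]:
    i=cv2.resize(c['pixels'][y:y+h,x:x+w],None,fx=9,fy=9,interpolation=cv2.INTER_CUBIC)
    i=cv2.convertScaleAbs(i,alpha=1.3); Z.append(cv2.copyMakeBorder(i,0,420-i.shape[0],0,0,cv2.BORDER_CONSTANT) if i.shape[0]<420 else i[:420])
cv2.imwrite('pics/fr.png',np.hstack(Z)[:,:,::-1])
E
```

```text
small rect [590.1 338.9] [53.7 51.9] 2.5 circ [589.9 338.6] px [163.6 156.7] [177.4 170.6]
smallS rect [587.3 342.8] [50.8 60.3] 20.3 circ [587.5 342.8] px [171.4 263.4] [193.8 279.8]
tray rect [419.4 234.7] [69.4 69.7] 1.0 circ [419.4 233.7] px [187.3 199.6] [206.3 218.3]
trayS rect [418.3 238.2] [64.6 75.8] 3.7 circ [418.5 238.4] px [249.4 245.3] [278.1 264.9]
large rect [ 386.9 -307.5] [81.2 84.8] 0.2 circ [ 385.5 -307.1] px [332.6 207.4] [355.4 229.4]
frame rect [ 544.7 -361.4] [128.8 101.4] 6.5 circ [ 542.1 -358.3] px [341.9 159.7] [371.8 194.7]
[[475.0, -318.0], [486.0, -419.0], [614.0, -405.0], [603.0, -304.0]]
plate rect [457.9 366.3] [109.8  69.3] 6.1 circ [457.2 367.2] px [151.1 183.2] [170.7 213.4]
[[400.0, 395.0], [407.0, 326.0], [516.0, 338.0], [509.0, 407.0]]
stub top [455.8 362.5  82.5] [[455.9 362.2  84. ]] [[454.9 364.7  84. ]]
block top corners side [[478.  380.8  60. ]
 [444.3 391.6  60. ]
 [433.9 354.4  60. ]]
plate side corners [[510.6 342.1  16. ]
 [410.4 330.8  16. ]
 [404.1 387.3  16. ]
 [501.7 404.8  16. ]]
puck top L/R edge side [[481.4 379.5  38. ]
 [431.3 358.5  38. ]]
```

View pics/fr.png

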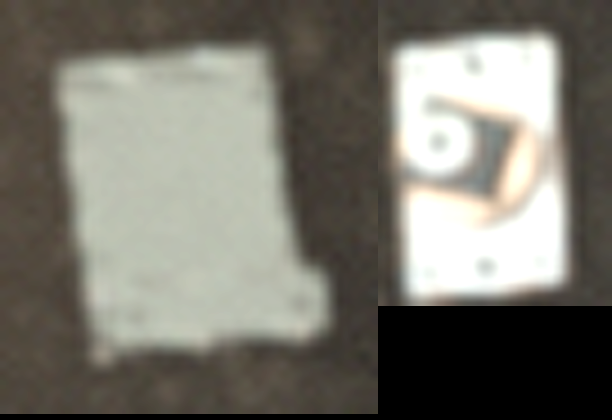

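```bash
python3 - <<'E'
from h import *
np.set_printoptions(suppress=True,precision=1)
a=cam('top'); q=lambda L:[((np.array(p)+.5)/9-.5+[336,155]) for p in L]
L=plane(a,q([(58,65),(90,330)]),6); R=plane(a,q([(271,50),(299,250)]),6); F=plane(a,q([(70,60),(262,44)]),6)
print('L',L,'R',R,'F',F)
for n,e in(('L',L),('R',R),('F',F)): d=e[1]-e[0]; print(n,np.degrees(np.arctan2(d[1],d[0])))
lip=plane(a,q([(315,266),(331,320),(318,340),(102,345)]),37); print('lip',lip)
print('base near-left',plane(a,q([(92,362)]),6))
for yaw in(6.5,7.5):
    t=np.radians(yaw);u=np.array([np.cos(t),np.sin(t)]);v=np.array([-u[1],u[0]])
    print(yaw,'L v',L[:,:2]@v,'R v',R[:,:2]@v,'F u',F[:,:2]@u,'lip u',lip[:,:2]@u,'lip v',lip[:,:2]@v)
E
```

```text
L [[ 602.3 -308.7    6. ]
 [ 488.9 -317.8    6. ]] R [[ 609.4 -399.3    6. ]
 [ 523.3 -406.8    6. ]] F [[ 604.5 -313.8    6. ]
 [ 612.  -395.6    6. ]]
L -175.3989502255836
R -174.99418538458553
F -84.72178517379777
lip [[ 510.4 -402.9   37. ]
 [ 488.1 -408.3   37. ]
 [ 479.8 -402.5   37. ]
 [ 477.2 -314.4   37. ]]
base near-left [[ 475.4 -318.1    6. ]]
6.5 L v [-374.9 -371.1] R v [-465.7 -463.5] F u [565.1 563.3] lip u [461.5 438.7 431.2 438.6] lip v [-458.1 -460.9 -454.3 -366.4]
7.5 L v [-384.6 -378.9] R v [-475.4 -471.7] F u [558.3 555.2] lip u [453.5 430.6 423.2 432.1] lip v [-466.1 -468.5 -461.7 -374. ]
```

Measured and checked against the given sizes:
- **Stub top:** (455.5, 363), with triangulated z 82.5 against 84 expected.
- **Block:** centre (456, 367), yaw about -16.5°, sides 35 and 38 mm.
- **Puck:** centre (456, 369), width 54 mm.
- **Plate:** centre (457, 366), yaw 6.2°, length 101 mm.
- **Small cup:** (589, 340).
- **Square tray:** (419, 236), yaw about 2°.
- **Large cup:** (386.5, -306.5).
- **Stage frame:** (544, -358.5), yaw 4.8°. The front and near edges and the lip agree.

First I'll turn the tool and move over the stack.

```bash
cat >> h.py <<'E'
def to(x,y,z,yaw,tilt=0):
    """tool-axis shift (m) and turn (rad) still to go; yaw = world direction of tool x, tilt = lean about tool x"""
    from scipy.spatial.transform import Rotation as Ro
    s=readout.read_state(); R=s['tcp_rot']; t=np.radians(yaw)
    T=np.c_[[np.cos(t),np.sin(t),0],[np.sin(t),-np.cos(t),0],[0,0,-1]]@Ro.from_rotvec([np.radians(tilt),0,0]).as_matrix()
    print('t',round(s['t'],2),'pos',s['eef_pos'].round(1),'F',s['contact_force'].round(1),'gap',round(s['finger_gap'],1),'q',np.round(s['q']))
    print('shift',(R.T@(np.array([x,y,z])-s['eef_pos'])/1e3).round(4),'turn',Ro.from_matrix(R.T@T).as_rotvec().round(4))
E
python3 -m pendant '[[0,-0.02,0.05,0,0,0,-0.08],[0,-0.02,0.05,0,0,0,-0.08],[0,-0.02,0.05,0,0,0,0],[0,-0.02,0.05,0,0,0,0],[0,0,0.02,0,0,0,0],[0,0,0,0,0,0,0]]' 60
python3 -c "
from h import *
to(455.5,363,130,73.5)"
```

```text
t: 0.95
eef_pos: [446.3, 419.4, 231.1]
tcp_rot: [[0.275, 0.962, 0.001], [0.962, -0.275, 0.001], [0.001, 0.001, -1.0]]
contact_force: [-0.0, 0.6, 0.3]
finger_gap: 85.3
t 0.95 pos [446.3 419.4 231.1] F [-0.   0.6  0.3] gap 85.3 q [ 36.   1.  94.   0.  84. -38.]
shift [-0.0519  0.0242  0.101 ] turn [ 0.0005 -0.001   0.0099]
```

```bash

python3 -m pendant '[[0,-0.026,0.012,0.03,0,0,0.01],[0,-0.026,0.012,0.03,0,0,0],[0,0,0,0.03,0,0,0],[0,0,0,0,0,0,0]]' >/dev/null
python3 -c "
from h import *
to(455.5,363,66,73.5)
a=cam('top');b=cam('side')
A=cv2.resize(a['pixels'][170:230,130:200],None,fx=5,fy=5);B=cv2.resize(b['pixels'][180:315,175:295],None,fx=4,fy=4)
A=cv2.copyMakeBorder(A,0,240,0,0,cv2.BORDER_CONSTANT)
cv2.imwrite('pics/p1.png',cv2.resize(cv2.hconcat([A[:540],B]),None,fx=.95,fy=.95)[:,:,::-1])"
```

```text
t 1.35 pos [454.4 363.5 140.6] F [-0.7 -0.  -0.1] gap 85.1 q [ 31.   1. 103.   0.  75. -42.]
shift [-0.0005  0.0011  0.0746] turn [ 0.0016 -0.0051  0.0009]
```

View pics/p1.png

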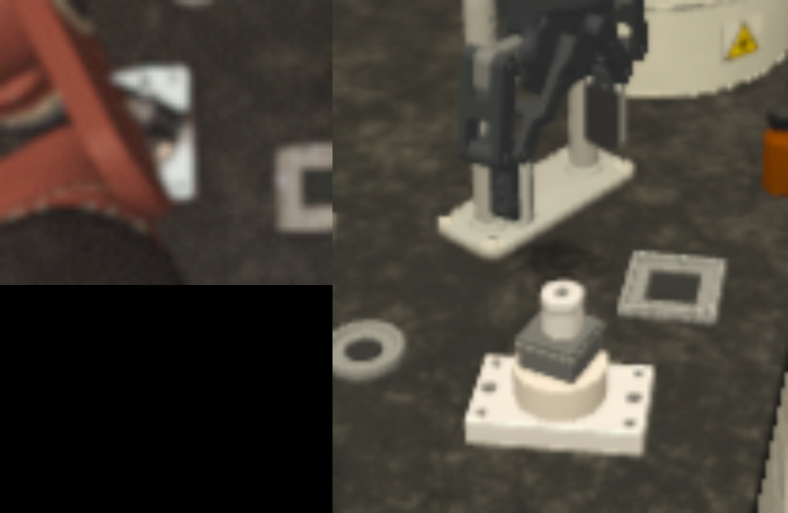

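The open fingers straddle the stub in the side view: tips at about (505,215) and (605,145), stub top at (562,290). I'll descend, grip and lift.

```bash

python3 -m pendant '[[0,0,0.001,0.03,0,-0.005,0],[0,0,0,0.03,0,0,0],[0,0,0,0.014,0,0,0],[0,0,0,0,0,0,0],[160,0,0,0,0,0,0],[255,0,0,0,0,0,0],[255,0,0,0,0,0,0],[255,0,0,0,0,0,0]]' 40
python3 -m pendant '[[255,0,0,0,0,0,0],[255,0,0,0,0,0,0],[255,0,0,-0.01,0,0,0],[255,0,0,-0.03,0,0,0],[255,0,0,-0.03,0,0,0],[255,0,0,0,0,0,0]]'
python3 -c "
from h import *
to(589,340,80,73.5)"
```

```text
t: 2.25
eef_pos: [466.8, 376.1, 88.6]
tcp_rot: [[0.276, 0.961, 0.032], [0.961, -0.277, 0.019], [0.027, 0.026, -0.999]]
contact_force: [0.0, 1.2, 0.1]
finger_gap: 28.0
t: 2.85
eef_pos: [464.5, 374.3, 162.7]
tcp_rot: [[0.276, 0.96, 0.032], [0.961, -0.277, 0.019], [0.027, 0.026, -0.999]]
contact_force: [1.2, 0.8, -0.2]
finger_gap: -0.2
t 2.85 pos [464.5 374.3 162.7] F [ 1.2  0.8 -0.2] gap -0.2 q [ 32.   1. 101.  -0.  76. -42.]
shift [-0.0008  0.127   0.086 ] turn [ 0.0256 -0.0273  0.0074]
```

The descent was deflected: it ended at (467, 376, 89) with a 1.8° tilt, and the gripper closed on nothing. I'll look for the cause.

```bash
python3 -c "
from h import *
s=readout.read_state();print(s['joint_torque'].round(1),s['ft_torque'].round(2))
a=cam('top');b=cam('side')
cv2.imwrite('pics/p2.png',cv2.resize(cv2.hconcat([a['pixels'],b['pixels']]),(800,300),interpolation=cv2.INTER_AREA)[:,:,::-1])"
```

```text
[  0.1 -34.5 -33.4  -0.    0.2  -0. ] [-0.04 -0.07  0.02]
```

View pics/p2.png

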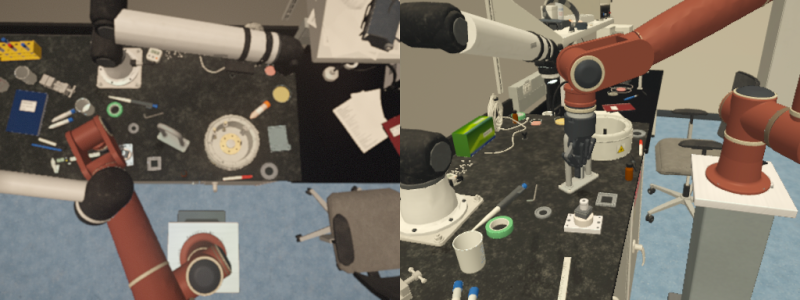

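The stack looks untouched. I'll undo the tilt, go back above it, and descend in small logged steps to see where the deflection starts.

```bash

python3 -m pendant '[[0,0.001,-0.011,0,0.0256,-0.0273,0.007],[0,-0.013,-0.005,0,0,0,0],[0,0,0,0,0,0,0],[0,0,0,0,0,0,0],[0,0,0,0,0,0,0]]' >/dev/null
python3 -c "
from h import *
to(455.5,363,130,73.5);print(readout.read_state()['joint_torque'].round(1))"
python3 -m pendant '[[0,0,0,0.02,0,0,0]]' | sed -n 2,4p
python3 -m pendant '[[0,0,0,0.01,0,0,0]]' | sed -n 2,4p
python3 -c "
from h import *
to(455.5,363,130,73.5);print(readout.read_state()['joint_torque'].round(1))"
```

```text
t 3.45 pos [440.5 364.1 151.3] F [-0.7  1.   0.3] gap 72.5 q [ 32.   0. 103.   0.  78. -41.]
shift [0.0035 0.015  0.0211] turn [-0.0123  0.0135 -0.0005]
[  0.  -35.6 -35.3  -0.    0.1  -0. ]
eef_pos: [442.2, 365.2, 133.9]
tcp_rot: [[0.285, 0.959, -0.011], [0.959, -0.285, -0.006], [-0.009, -0.008, -1.0]]
contact_force: [0.7, 0.2, -0.4]
eef_pos: [441.3, 364.7, 121.7]
tcp_rot: [[0.285, 0.959, -0.013], [0.959, -0.285, -0.008], [-0.011, -0.01, -1.0]]
contact_force: [-0.1, -0.1, 0.1]
t 3.65 pos [441.3 364.7 121.7] F [-0.1 -0.1  0.1] gap 85.3 q [ 32.   2. 105.   0.  75. -41.]
shift [ 0.0024  0.014  -0.0084] turn [-0.0104  0.0111 -0.0007]
[ -0.1 -37.9 -36.4  -0.    0.1  -0. ]
```

```bash

python3 -m pendant '[[0,0.002,0.014,0,-0.010,0.011,0],[0,0,0,0,0,0,0]]' | sed -n 2,4p
for k in 1 2; do python3 -c "
from h import *
to(455.5,363,66,73.5)"; [ $k = 1 ] && python3 -m pendant '[[0,0,0,0.02,0,0,0],[0,0,0,0,0,0,0]]' | sed -n 2,4p; done
```

```text
eef_pos: [455.8, 362.2, 119.9]
tcp_rot: [[0.284, 0.959, -0.002], [0.959, -0.284, -0.001], [-0.001, -0.001, -1.0]]
contact_force: [-0.4, -0.0, 0.1]
t 3.85 pos [455.8 362.2 119.9] F [-0.4 -0.   0.1] gap 85.6 q [ 31.   3. 104.  -0.  74. -42.]
shift [ 0.0008 -0.0005  0.0539] turn [-0.0012  0.0014 -0.0003]
eef_pos: [457.6, 362.4, 101.0]
tcp_rot: [[0.285, 0.958, 0.0], [0.958, -0.285, 0.0], [0.0, 0.0, -1.0]]
contact_force: [-0.9, -0.2, -0.7]
t 4.05 pos [457.6 362.4 101. ] F [-0.9 -0.2 -0.7] gap 85.6 q [ 31.   4. 104.   0.  72. -42.]
shift [-0.0001 -0.0021  0.035 ] turn [ 0.0003 -0.0005 -0.0014]
```

```bash

python3 -m pendant '[[0,0,-0.002,0.015,0,0,0],[0,0,0,0,0,0,0]]' | sed -n 2,4p
python3 -m pendant '[[0,0,0,0.01,0,0,0],[0,0,0,0,0,0,0]]' | sed -n 2,4p
python3 -m pendant '[[0,0,0,0.010,0,0,0],[0,0,0,0,0,0,0]]' | sed -n 2,4p
python3 -c "
from h import *
to(455.5,363,66,73.5);print(readout.read_state()['joint_torque'].round(1))"
```

```text
eef_pos: [456.8, 363.6, 87.0]
tcp_rot: [[0.286, 0.958, 0.003], [0.958, -0.286, 0.002], [0.003, 0.002, -1.0]]
contact_force: [-0.3, 0.5, -1.0]
eef_pos: [457.2, 364.0, 77.2]
tcp_rot: [[0.286, 0.958, 0.004], [0.958, -0.286, 0.003], [0.004, 0.003, -1.0]]
contact_force: [-0.9, 0.9, -0.2]
eef_pos: [457.5, 364.3, 66.9]
tcp_rot: [[0.285, 0.958, 0.005], [0.958, -0.285, 0.003], [0.004, 0.003, -1.0]]
contact_force: [-0.3, -0.1, -1.1]
t 4.65 pos [457.5 364.3  66.9] F [-0.3 -0.1 -1.1] gap 85.4 q [ 31.   6. 105.   0.  68. -42.]
shift [-0.0018 -0.0015  0.0009] turn [ 0.0035 -0.0043 -0.0015]
[ -0.1 -39.  -34.5  -0.   -0.2  -0. ]
```

Small steps work fine, so the earlier error looks like fast-row overshoot. Now I'll close.

```bash

for k in 1 2 3 ; do python3 -m pendant '[[255,0,0,0,0,0,0],[255,0,0,0,0,0,0]]' | sed -n '2p;4,5p'; done
python3 -c "
from h import *
to(455.5,363,66,73.5);print(readout.read_state()['joint_torque'].round(1))"
```

```text
eef_pos: [457.6, 364.4, 66.9]
contact_force: [0.6, -0.0, 0.3]
finger_gap: 59.3
eef_pos: [457.9, 364.6, 67.4]
contact_force: [0.5, -0.1, 0.6]
finger_gap: 28.0
eef_pos: [458.3, 364.8, 68.0]
contact_force: [0.1, -1.0, -1.0]
finger_gap: 22.2
t 5.25 pos [458.3 364.8  68. ] F [ 0.1 -1.  -1. ] gap 22.2 q [ 31.   6. 105.   0.  68. -42.]
shift [-0.0025 -0.0021  0.002 ] turn [ 0.0049 -0.0058 -0.0015]
[ -0.  -38.2 -33.3   0.   -0.    0. ]
```

```bash

python3 -m pendant '[[255,0,0,0,0,0,0],[255,0,0,-0.01,0,0,0],[255,0,0,-0.02,0,0,0],[255,0,0,-0.02,0,0,0],[255,0,0,-0.02,0,0,0],[255,0,0,0,0,0,0]]' | sed -n '2,5p'
python3 -c "
from h import *
to(589,340,120,73.5)
b=cam('side');crop(b,170,170,130,130,4,'p3.png')"
```

```text
eef_pos: [457.2, 364.1, 141.5]
tcp_rot: [[0.285, 0.958, 0.005], [0.958, -0.285, 0.003], [0.005, 0.004, -1.0]]
contact_force: [1.1, 0.3, -0.9]
finger_gap: 22.4
t 5.85 pos [457.2 364.1 141.5] F [ 1.1  0.3 -0.9] gap 22.4 q [ 31.   1. 103.   0.  75. -42.]
shift [0.0144 0.1332 0.022 ] turn [ 0.0037 -0.0045 -0.0014]
```

View pics/p3.png

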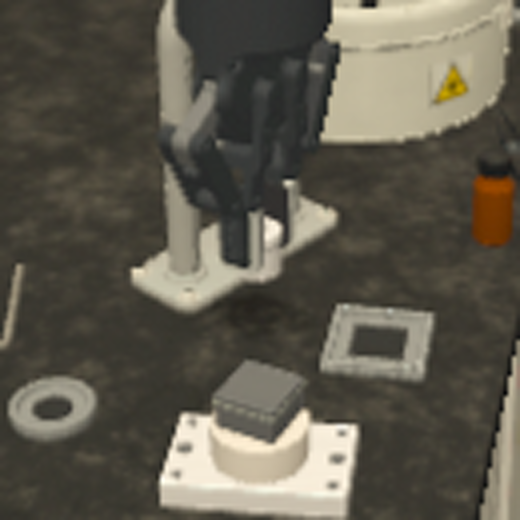

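The stub is held between the pads at about (265,245), and the rest of the stack is undisturbed. Now to the small cup.

```bash

python3 -m pendant '[[255,0.002,0.015,0,0,0,0],[255,0.003,0.028,0,0,0,0],[255,0.003,0.028,0,0,0,0],[255,0.003,0.028,0,0,0,0],[255,0.003,0.020,0,0,0,0],[255,0,0.01,0,0,0,0],[255,0,0,0,0,0,0]]' | sed -n '2,5p'
python3 -c "
from h import *
to(589,340,16,73.5)"
```

```text
eef_pos: [589.0, 335.3, 128.8]
tcp_rot: [[0.285, 0.958, -0.008], [0.958, -0.285, -0.005], [-0.007, -0.007, -1.0]]
contact_force: [-0.1, -0.3, 0.3]
finger_gap: 22.3
t 6.6 pos [589.  335.3 128.8] F [-0.1 -0.3  0.3] gap 22.3 q [ 23.  15.  89.  -0.  76. -50.]
shift [ 0.0052 -0.0005  0.1127] turn [-0.0066  0.0068 -0.0013]
```

```bash

python3 -m pendant '[[255,0.005,0,0.01,-0.0066,0.0068,0],[255,0,0,0.02,0,0,0],[255,0,0,0.02,0,0,0],[255,0,0,0.02,0,0,0],[255,0,0,0.01,0,0,0],[255,0,0,0,0,0,0]]' | sed -n '2,5p'
python3 -c "
from h import *
to(589,340,16,73.5)
b=cam('side');B=cv2.resize(b['pixels'][210:300,150:290],None,fx=5,fy=5,interpolation=cv2.INTER_CUBIC);cv2.imwrite('pics/p4.png',B[:,:,::-1])"
```

```text
eef_pos: [584.5, 342.2, 41.0]
tcp_rot: [[0.282, 0.959, -0.004], [0.959, -0.282, -0.0], [-0.001, -0.004, -1.0]]
contact_force: [-0.5, -0.4, -0.0]
finger_gap: 22.3
t 7.2 pos [584.5 342.2  41. ] F [-0.5 -0.4 -0. ] gap 22.3 q [ 24.  20.  92.   0.  68. -50.]
shift [-0.0008  0.0051  0.025 ] turn [-0.004   0.0012  0.0022]
```

View pics/p4.png

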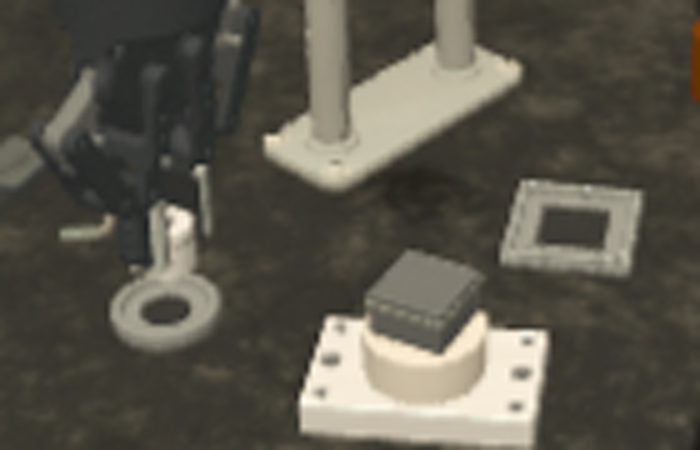

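The held stub is at crop (181,240), about 3 image pixels (6 mm) to the -x side of the cup centre at (166,310). That agrees with the TCP reading, so I'll shift and lower.

```bash

python3 -m pendant '[[255,0,0.006,0,-0.004,0.001,0.002],[255,0,0,0.01,0,0,0],[255,0,0,0.01,0,0,0],[255,0,0,0,0,0,0]]' | sed -n '2,5p'
python3 -m pendant '[[255,0,0,0.004,0,0,0],[255,0,0,0,0,0,0]]' | sed -n '2,5p'
python3 -m pendant '[[255,0,0,0.003,0,0,0],[255,0,0,0,0,0,0]]' | sed -n '2,5p'
python3 -c "
from h import *
to(590,340,12,73.5)"
```

```text
eef_pos: [593.1, 341.9, 24.1]
tcp_rot: [[0.284, 0.959, 0.007], [0.959, -0.284, 0.003], [0.005, 0.006, -1.0]]
contact_force: [0.1, -0.5, -0.3]
finger_gap: 22.4
eef_pos: [593.3, 341.8, 19.8]
tcp_rot: [[0.284, 0.959, 0.007], [0.959, -0.284, 0.003], [0.005, 0.006, -1.0]]
contact_force: [-0.5, 0.4, -0.3]
finger_gap: 21.9
eef_pos: [593.6, 341.9, 16.8]
tcp_rot: [[0.284, 0.959, 0.007], [0.959, -0.284, 0.003], [0.005, 0.006, -1.0]]
contact_force: [-0.1, -0.3, 0.4]
finger_gap: 22.2
t 8.05 pos [593.6 341.9  16.8] F [-0.1 -0.3  0.4] gap 22.2 q [ 24.  22.  92.  -0.  65. -50.]
shift [-0.0029 -0.0029  0.0048] turn [ 0.0062 -0.0051  0.0002]
```

```bash

python3 -m pendant '[[255,-0.002,-0.003,0.002,0.006,-0.005,0],[255,0,0,0,0,0,0]]' | sed -n '2p;4,5p'
for k in 1; do python3 -m pendant '[[255,0,0,0.0015,0,0,0],[255,0,0,0,0,0,0]]' | sed -n '2p;4,5p'
python3 -m pendant '[[255,0,0,0.0015,0,0,0],[255,0,0,0,0,0,0]]' | sed -n '2p;4,5p'; done
python3 -c "
from h import *
to(590,340,12,73.5)
b=cam('side');B=cv2.resize(b['pixels'][230:290,150:210],None,fx=8,fy=8,interpolation=cv2.INTER_CUBIC);cv2.imwrite('pics/p5.png',B[:,:,::-1])"
```

```text
eef_pos: [590.0, 340.8, 14.8]
contact_force: [-0.0, -0.1, -1.3]
finger_gap: 22.3
eef_pos: [590.0, 340.9, 13.4]
contact_force: [0.7, -0.1, -0.8]
finger_gap: 22.4
eef_pos: [590.1, 341.0, 11.9]
contact_force: [-0.1, -0.0, -0.1]
finger_gap: 22.0
t 8.65 pos [590.1 341.   11.9] F [-0.1 -0.  -0.1] gap 22.0 q [ 24.  22.  92.  -0.  65. -50.]
shift [-0.001   0.0002 -0.0001] turn [ 0.0004 -0.0003  0.0003]
```

```bash

for k in 1; do python3 -m pendant '[[255,0,0,0.0015,0,0,0],[255,0,0,0,0,0,0]]' | sed -n '2p;4p'
python3 -m pendant '[[255,0,0,0.0015,0,0,0]]' | sed -n '2p;4p'
python3 -m pendant '[[255,0,0,0.0015,0,0,0]]' | sed -n '2p;4p'; done
python3 -c "
from h import *
b=cam('side');B=cv2.resize(b['pixels'][230:290,150:210],None,fx=8,fy=8,interpolation=cv2.INTER_CUBIC);cv2.imwrite('pics/p5.png',B[:,:,::-1])"
```

```text
eef_pos: [590.8, 341.3, 12.1]
contact_force: [0.2, -0.9, -0.5]
eef_pos: [591.2, 341.5, 11.7]
contact_force: [-3.4, -2.0, 9.4]
eef_pos: [591.2, 341.5, 11.7]
contact_force: [-6.1, -3.0, 10.5]
```

There is floor contact at about 10 N. Release and retreat.

```bash

python3 -m pendant '[[0,0,0,-0.0005,0,0,0],[0,0,0,0,0,0,0],[0,0,0,0,0,0,0],[0,0,0,0,0,0,0],[0,0,0,-0.02,0,0,0],[0,0,0,-0.03,0,0,0],[0,0,0,-0.03,0,0,0],[0,0,0,0,0,0,0]]' | sed -n '2,5p'
python3 -c "
from h import *
np.set_printoptions(suppress=True,precision=1)
b=cam('side');A=b['pixels'][225:310,160:285];cv2.imwrite('pics/p5.png',cv2.resize(A,None,fx=6,fy=6,interpolation=cv2.INTER_CUBIC)[:,:,::-1])
to(456,367,130,73.5)"
```

```text
eef_pos: [589.7, 340.8, 91.1]
tcp_rot: [[0.284, 0.959, -0.003], [0.959, -0.284, -0.002], [-0.003, -0.003, -1.0]]
contact_force: [1.2, 0.9, 1.3]
finger_gap: 85.6
t 10.0 pos [588.3 340.1  88.4] F [-0.6  0.5 -0.7] gap 85.4 q [ 24.  17.  91.  -0.  73. -50.]
shift [-0.  -0.1 -0. ] turn [-0.  0.  0.]
```

View pics/p5.png

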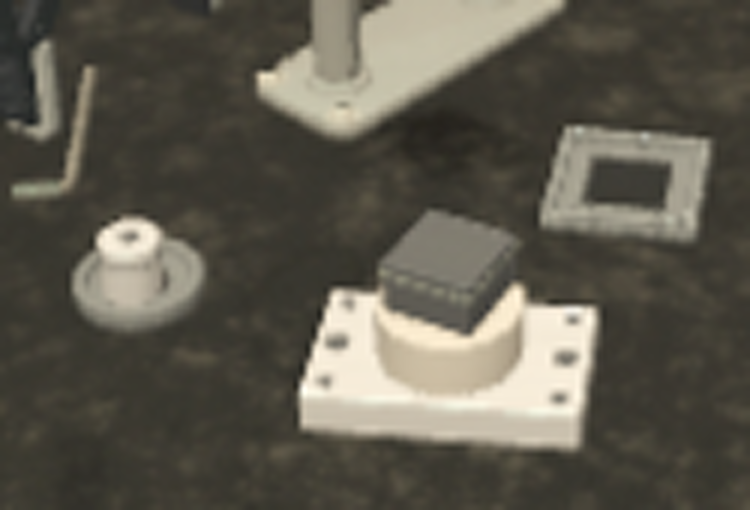

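The stub stands upright in the small cup, at about (130,260). The block's top corners are at (380,266), (438,211), (520,242) and (465,299).

```bash
python3 -c "
from h import *
np.set_printoptions(suppress=True,precision=1)
b=cam('side')
sc=lambda u:(np.array(u)+.5)/6-.5+[160,225]
C=plane(b,[sc(p) for p in[(380,266),(438,211),(520,242),(465,299)]],60)[:,:2];print(C,C.mean(0))
for i in range(4): d=C[(i+1)%4]-C[i];print(np.hypot(*d).round(1),np.degrees(np.arctan2(d[1],d[0])).round(1)%90)
print('stub top',plane(b,[sc((130,238))],28))
m=C.mean(0);to(m[0],m[1]-1,130,73)"
```

```text
[[478.3 379.7]
 [467.1 344. ]
 [433.7 355.5]
 [444.5 391.1]] [455.9 367.6]
37.4 72.6
35.4 70.9
37.1 73.1
35.7 71.4
stub top [[588.9 343.2  28. ]]
t 10.05 pos [587.  339.5  86.2] F [ 0.4 -1.7 -0.3] gap 85.6 q [ 24.  17.  91.  -0.  73. -50.]
shift [-0.  -0.1 -0. ] turn [-0.  0.  0.]
```

```bash

python3 -m pendant '[[0,0,-0.01,-0.02,0,0,0.02],[0,-0.002,-0.025,-0.015,0,0,0],[0,-0.002,-0.028,0,0,0,0],[0,-0.002,-0.028,0,0,0,0],[0,-0.002,-0.022,0,0,0,0],[0,-0.002,-0.012,0,0,0,0],[0,0,-0.005,0,0,0,0],[0,0,0,0,0,0,0]]' | sed -n '2,5p'
python3 -c "
from h import *
to(456.5,366.5,100,72.3)"
```

```text
eef_pos: [449.4, 365.6, 107.7]
tcp_rot: [[0.305, 0.952, -0.031], [0.952, -0.306, -0.016], [-0.025, -0.025, -0.999]]
contact_force: [-0.0, -0.1, 0.3]
finger_gap: 85.3
t 10.85 pos [449.4 365.6 107.7] F [-0.  -0.1  0.3] gap 85.3 q [ 32.   4. 103.   0.  74. -41.]
shift [0.0032 0.0066 0.0074] turn [-0.0246  0.0251 -0.0017]
```

```bash

python3 -m pendant '[[0,0.003,0.007,0,-0.022,0.022,0],[0,0,0,0.006,0,0,0],[0,0,0,0.015,0,0,0],[0,0,0,0.015,0,0,0],[0,0,0,0,0,0,0]]' | sed -n '2,5p'
python3 -c "
from h import *
to(456.5,366.5,43,72.3)"
```

```text
eef_pos: [458.8, 364.8, 66.4]
tcp_rot: [[0.308, 0.951, -0.005], [0.951, -0.308, -0.004], [-0.005, -0.004, -1.0]]
contact_force: [-0.6, -0.5, -1.1]
finger_gap: 85.6
t 11.35 pos [458.8 364.8  66.4] F [-0.6 -0.5 -1.1] gap 85.6 q [ 31.   7. 105.  -0.  69. -41.]
shift [ 0.001  -0.0027  0.0234] turn [-0.0036  0.0052 -0.0042]
```

```bash

python3 -m pendant '[[0,0.001,-0.003,0.008,-0.0036,0.005,-0.004],[0,0,0,0.008,0,0,0],[0,0,0,0.006,0,0,0],[0,0,0,0,0,0,0]]' | sed -n '2,5p'
python3 -c "
from h import *
to(456.5,366.5,43,72.3)"
python3 -m pendant '[[255,0,0,0,0,0,0],[255,0,0,0,0,0,0],[255,0,0,0,0,0,0],[255,0,0,0,0,0,0],[255,0,0,0,0,0,0],[255,0,0,0,0,0,0]]' 50| sed -n '2,5p'
```

```text
eef_pos: [455.4, 366.3, 41.0]
tcp_rot: [[0.304, 0.953, -0.002], [0.953, -0.304, -0.001], [-0.002, -0.001, -1.0]]
contact_force: [0.4, 0.7, -0.9]
finger_gap: 85.5
t 11.75 pos [455.4 366.3  41. ] F [ 0.4  0.7 -0.9] gap 85.5 q [ 32.   9. 106.  -0.  66. -41.]
shift [ 0.0005  0.001  -0.002 ] turn [-0.0014  0.0018  0.    ]
eef_pos: [456.8, 367.3, 43.2]
tcp_rot: [[0.304, 0.953, 0.001], [0.953, -0.304, 0.001], [0.001, 0.001, -1.0]]
contact_force: [0.4, -0.3, -1.0]
finger_gap: 35.0
```

```bash

python3 -m pendant '[[255,0,0,-0.01,0,0,0],[255,0,0,-0.02,0,0,0],[255,0,0,-0.02,0,0,0],[255,0,0,-0.02,0,0,0],[255,0,0,0,0,0,0]]' | sed -n '2,5p'
python3 -m pendant '[[255,0,0,0,0,0,-0.1],[255,0,0,0,0,0,-0.12],[255,0,0,0,0,0,-0.1],[255,0,0,0,0,0,0]]' | sed -n '2,5p'
python3 -c "
from h import *
to(419,236,100,92)"
```

```text
eef_pos: [455.8, 366.7, 116.2]
tcp_rot: [[0.304, 0.953, -0.001], [0.953, -0.304, -0.001], [-0.001, -0.001, -1.0]]
contact_force: [1.3, 1.2, -0.6]
finger_gap: 35.2
eef_pos: [455.0, 366.2, 115.0]
tcp_rot: [[-0.023, 1.0, -0.002], [1.0, 0.023, -0.001], [-0.001, -0.002, -1.0]]
contact_force: [-0.8, -0.3, -1.3]
finger_gap: 35.1
t 13.25 pos [455.  366.2 115. ] F [-0.8 -0.3 -1.3] gap 35.1 q [ 32.   3. 104.  -0.  73. -60.]
shift [-0.1293 -0.039   0.0152] turn [-0.0015  0.0009 -0.012 ]
```

```bash

python3 -m pendant '[[255,-0.015,-0.004,0,0,0,-0.012],[255,-0.025,-0.008,0,0,0,0],[255,-0.025,-0.008,0,0,0,0],[255,-0.025,-0.008,0,0,0,0],[255,-0.02,-0.006,0,0,0,0],[255,-0.01,-0.004,0,0,0,0],[255,0,0,0,0,0,0]]' | sed -n '2,5p'
python3 -c "
from h import *
to(419,236,40,92)"
```

```text
eef_pos: [416.7, 240.6, 110.4]
tcp_rot: [[-0.021, 1.0, -0.007], [1.0, 0.021, -0.003], [-0.003, -0.007, -1.0]]
contact_force: [0.5, -0.2, -0.7]
finger_gap: 34.9
t 13.95 pos [416.7 240.6 110.4] F [ 0.5 -0.2 -0.7] gap 34.9 q [ 21. -11. 117.  -0.  74. -70.]
shift [-0.0044  0.0027  0.0704] turn [-0.0072  0.0031 -0.0137]
```

```bash

python3 -m pendant '[[255,-0.004,0.003,0.005,-0.006,0.003,-0.012],[255,0,0,0.02,0,0,0],[255,0,0,0.02,0,0,0],[255,0,0,0.02,0,0,0],[255,0,0,0,0,0,0]]' | sed -n '2,5p'
python3 -c "
from h import *
to(420,236,12,92)
b=cam('side');B=cv2.resize(b['pixels'][215:290,225:305],None,fx=6,fy=6,interpolation=cv2.INTER_CUBIC)
a=cam('top');A=cv2.resize(a['pixels'][185:230,170:220],None,fx=6,fy=6,interpolation=cv2.INTER_CUBIC)
A=cv2.copyMakeBorder(A,0,450-A.shape[0],0,0,cv2.BORDER_CONSTANT)
cv2.imwrite('pics/p6.png',cv2.hconcat([A,B])[:,:,::-1])"
```

```text
eef_pos: [422.7, 239.2, 43.6]
tcp_rot: [[-0.035, 0.999, 0.004], [0.999, 0.035, 0.003], [0.003, 0.004, -1.0]]
contact_force: [-0.4, 0.3, -1.7]
finger_gap: 34.9
t 14.45 pos [422.7 239.2  43.6] F [-0.4  0.3 -1.7] gap 34.9 q [ 21.  -5. 119.   0.  65. -71.]
shift [-0.0032 -0.0029  0.0316] turn [ 0.0039 -0.0029  0.0001]
```

View pics/p6.png

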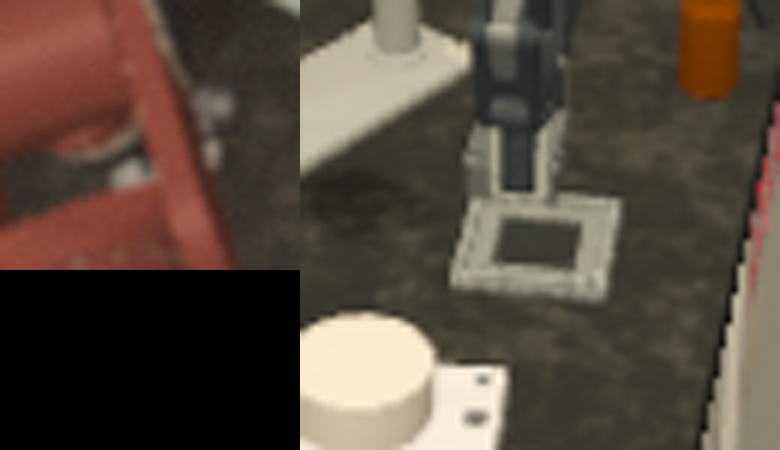

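The block hangs at crop (515,165) and the tray centre is at (538,245). That agrees with the TCP being 3 mm too far in x and y, so I'll shift and lower.

```bash

python3 -m pendant '[[255,-0.003,-0.004,0.003,0.004,-0.003,0],[255,0,0,0.01,0,0,0],[255,0,0,0.01,0,0,0],[255,0,0,0,0,0,0]]' | sed -n '2,5p'
python3 -c "
from h import *
to(419.5,236.5,9,92)"
```

```text
eef_pos: [423.6, 238.2, 25.5]
tcp_rot: [[-0.036, 0.999, 0.011], [0.999, 0.036, 0.004], [0.004, 0.011, -1.0]]
contact_force: [-0.6, -0.2, -1.8]
finger_gap: 35.0
t 14.95 pos [423.6 238.2  25.5] F [-0.6 -0.2 -1.8] gap 35.0 q [ 21.  -3. 120.  -0.  63. -71.]
shift [-0.0016 -0.0044  0.0165] turn [ 0.0112 -0.0036  0.0008]
```

```bash

python3 -m pendant '[[255,-0.0015,-0.0045,0.003,0.011,-0.0035,0],[255,0,0,0,0,0,0]]' | sed -n '2,4p'
python3 -m pendant '[[255,0,-0.001,0.005,0,0,0],[255,0,0,0,0,0,0]]' | sed -n '2,4p'
python3 -c "
from h import *
to(419.5,236.5,9,92)"
```

```text
eef_pos: [418.8, 236.3, 22.0]
tcp_rot: [[-0.036, 0.999, -0.001], [0.999, 0.036, -0.0], [-0.0, -0.001, -1.0]]
contact_force: [-0.7, 0.1, -1.4]
eef_pos: [417.9, 236.3, 16.9]
tcp_rot: [[-0.036, 0.999, -0.001], [0.999, 0.036, -0.0], [-0.0, -0.001, -1.0]]
contact_force: [-0.3, 0.0, -1.0]
t 15.35 pos [417.9 236.3  16.9] F [-0.3  0.  -1. ] gap 35.2 q [ 21.  -3. 121.   0.  62. -71.]
shift [0.0001 0.0016 0.0079] turn [-0.0005  0.0001  0.0006]
```

```bash

python3 -m pendant '[[255,0,0.001,0.004,0,0,0],[255,0,0,0.002,0,0,0],[255,0,0,0,0,0,0]]' | sed -n '2p;4p'
python3 -m pendant '[[255,0,0,0.0015,0,0,0]]' | sed -n '2p;4p'
python3 -m pendant '[[255,0,0,0.0015,0,0,0]]' | sed -n '2p;4p'
python3 -m pendant '[[255,0,0,0.001,0,0,0]]' | sed -n '2p;4p'
```

```text
eef_pos: [419.2, 236.5, 10.6]
contact_force: [0.2, 1.1, -1.5]
eef_pos: [419.5, 236.5, 9.2]
contact_force: [0.0, -0.0, -1.4]
eef_pos: [419.5, 236.6, 8.3]
contact_force: [-5.4, -3.5, 13.3]
eef_pos: [419.5, 236.6, 8.3]
contact_force: [-5.2, -2.4, 10.1]
```

Contact is at TCP z 8.3, as expected. Release, retreat, then head back to the puck.

```bash

python3 -m pendant '[[0,0,0,-0.0005,0,0,0],[0,0,0,0,0,0,0],[0,0,0,0,0,0,0],[0,0,0,0,0,0,0],[0,0,0,-0.02,0,0,0],[0,0,0,-0.03,0,0,0],[0,0,0,-0.03,0,0,0],[0,0,0,0,0,0,0]]' | sed -n '2,5p'
python3 -c "
from h import *
np.set_printoptions(suppress=True,precision=4)
to(456.5,366.5,100,96.2)"
python3 -m pendant '[[0,0.015,0.004,-0.01,0,0,-0.06],[0,0.025,0.007,0,0,0,0],[0,0.025,0.007,0,0,0,0],[0,0.025,0.007,0,0,0,0],[0,0.02,0.006,0,0,0,0],[0,0.01,0.004,0,0,0,0],[0,0,0,0,0,0,0]]' | sed -n '2,5p'
python3 -c "
from h import *
a=cam('top');b=cam('side')
B=cv2.resize(b['pixels'][225:310,160:285],None,fx=6,fy=6,interpolation=cv2.INTER_CUBIC)
cv2.imwrite('pics/p7.png',B[:,:,::-1])
to(456.5,366.5,100,96.2)"
```

```text
eef_pos: [419.1, 236.4, 90.4]
tcp_rot: [[-0.036, 0.999, -0.003], [0.999, 0.036, -0.001], [-0.001, -0.003, -1.0]]
contact_force: [1.5, -0.5, 0.6]
finger_gap: 85.7
t 16.75 pos [419.1 236.4  90.4] F [ 1.5 -0.5  0.6] gap 85.7 q [ 21.  -9. 118.  -0.  71. -71.]
shift [ 0.1287  0.042  -0.0099] turn [-0.0034  0.0011 -0.0726]
eef_pos: [442.3, 361.8, 95.4]
tcp_rot: [[-0.096, 0.995, -0.007], [0.995, 0.096, -0.004], [-0.003, -0.007, -1.0]]
contact_force: [0.1, -0.5, 0.1]
finger_gap: 85.7
t 17.55 pos [442.  360.6  95.3] F [0.1 0.2 1. ] gap 85.3 q [ 32.   3. 106.  -0.  71. -64.]
shift [ 0.0045  0.0149 -0.0049] turn [-0.0077  0.0039 -0.0131]
```

View pics/p7.png

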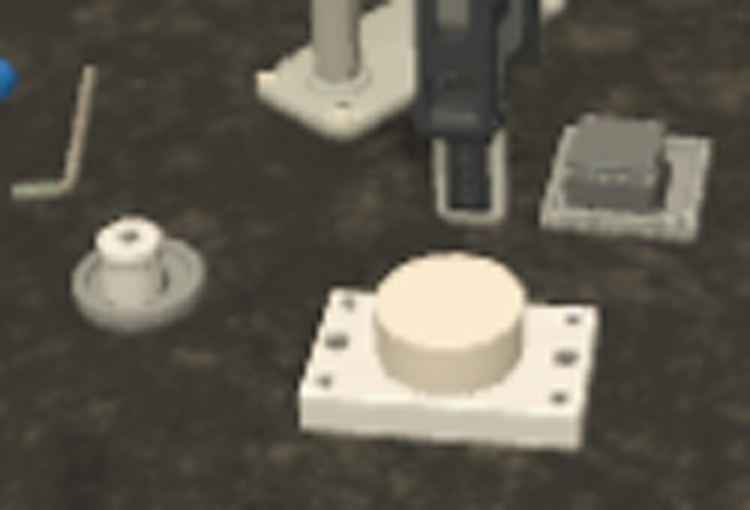

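Two of the four are seated: the stub is in its cup and the block sits upright in the tray. The puck's top ellipse spans columns 375 to 526 and rows 253 to 345. I'll measure the block and puck centres.

```bash
python3 -c "
from h import *
b=cam('side')
sc=lambda u:(np.array(u)+.5)/6-.5+[160,225]
C=plane(b,[sc(p) for p in[(566,157),(666,166),(666,122),(580,114)]],26)[:,:2];print('block',C.round(1).tolist(),C.mean(0))
T=plane(b,[sc(p) for p in[(541,222),(694,234),(712,142),(566,125)]],8)[:,:2];print('tray',T.round(1).tolist(),T.mean(0))
P=plane(b,[sc(p) for p in[(375,300),(526,300),(452,253),(450,345)]],38)[:,:2];print('puck',P.round(1).tolist(),P.mean(0))
to(456.5,366.5,100,96.2)"
```

```text
block [[440.3, 252.6], [400.2, 250.0], [405.9, 219.5], [441.4, 221.4]] [421.93521324 235.85036058]
tray [[445.8, 272.9], [385.4, 267.5], [389.2, 203.3], [451.2, 204.3]] [417.92346196 236.99035032]
puck [[483.5, 371.3], [430.7, 359.5], [463.8, 338.6], [450.7, 389.6]] [457.17978115 364.75064061]
t 17.6 pos [442.1 360.4  95.5] F [-0.4  0.2  0.7] gap 85.8 q [ 32.   3. 106.  -0.  71. -64.]
shift [ 0.0047  0.0149 -0.0046] turn [-0.0073  0.0037 -0.0135]
```

```bash

python3 -m pendant '[[0,0.005,0.013,0,-0.006,0.003,-0.012],[0,0,0,0,0,0,0],[0,0,0,0.015,0,0,0],[0,0,0,0.02,0,0,0],[0,0,0,0.015,0,0,0],[0,0,0,0,0,0,0]]' | sed -n '2,4p'
python3 -c "
from h import *
to(457,365.5,17,96.2)"
```

```text
eef_pos: [456.0, 364.1, 42.0]
tcp_rot: [[-0.104, 0.995, -0.0], [0.995, 0.104, -0.001], [-0.001, -0.0, -1.0]]
contact_force: [-0.1, -0.5, -1.5]
t 18.2 pos [456.  364.1  42. ] F [-0.1 -0.5 -1.5] gap 85.8 q [ 31.   8. 106.  -0.  66. -65.]
shift [0.0013 0.0011 0.025 ] turn [-0.0003  0.0009 -0.004 ]
```

```bash

python3 -m pendant '[[0,0.0015,0,0.01,0,0,0],[0,0,0,0.01,0,0,0],[0,0,0,0.005,0,0,0],[0,0,0,0,0,0,0]]' | sed -n '2,4p'
python3 -m pendant '[[255,0,0,0,0,0,0],[255,0,0,0,0,0,0],[255,0,0,0,0,0,0],[255,0,0,0,0,0,0],[255,0,0,0,0,0,0]]' 60| sed -n '2,5p'
python3 -m pendant '[[255,0,0,-0.01,0,0,0],[255,0,0,-0.02,0,0,0],[255,0,0,-0.03,0,0,0],[255,0,0,-0.03,0,0,0],[255,0,0,-0.03,0,0,0],[255,0,0,-0.03,0,0,0],[255,0,0,-0.03,0,0,0],[255,0,0,0,0,0,0]]' | sed -n '2,5p'
```

```text
eef_pos: [455.8, 365.6, 14.7]
tcp_rot: [[-0.104, 0.995, -0.001], [0.995, 0.104, -0.001], [-0.001, -0.001, -1.0]]
contact_force: [-0.5, 0.5, -0.5]
eef_pos: [457.3, 366.7, 17.0]
tcp_rot: [[-0.104, 0.995, 0.003], [0.995, 0.104, 0.001], [0.001, 0.003, -1.0]]
contact_force: [-1.5, -0.8, -1.6]
finger_gap: 51.5
eef_pos: [455.1, 365.5, 206.1]
tcp_rot: [[-0.104, 0.995, 0.0], [0.995, 0.104, -0.0], [-0.0, 0.0, -1.0]]
contact_force: [0.6, 0.9, 0.2]
finger_gap: 51.8
```

The puck is held (gap 51.8). I'll raise it above 250 mm before crossing.

```bash

python3 -m pendant '[[255,0,0,-0.03,0,0,0],[255,0,0,-0.03,0,0,0],[255,0,0,-0.03,0,0,0],[255,0,0,-0.01,0,0,0],[255,0,0,0,0,0,0]]' | sed -n '2,5p'
python3 -m pendant '[[255,-0.015,0,0,0,0,0],[255,-0.03,-0.001,0,0,0,0],[255,-0.03,-0.001,0,0,0,0],[255,-0.03,-0.001,0,0,0,0],[255,-0.03,-0.001,0,0,0,0],[255,-0.03,-0.001,0,0,0,0],[255,-0.015,0,0,0,0,0],[255,0,0,0,0,0,0]]' | sed -n '2,5p'
python3 -c "
from h import *
to(400,-306.5,300,94.8)"
```

```text
eef_pos: [453.0, 364.3, 305.8]
tcp_rot: [[-0.104, 0.995, -0.005], [0.995, 0.104, -0.003], [-0.003, -0.005, -1.0]]
contact_force: [0.2, -0.7, -2.0]
finger_gap: 52.3
eef_pos: [460.4, 171.1, 286.3]
tcp_rot: [[-0.104, 0.994, -0.032], [0.994, 0.104, -0.016], [-0.013, -0.033, -0.999]]
contact_force: [-0.2, 0.1, -1.1]
finger_gap: 52.2
t 21.2 pos [460.4 171.1 286.3] F [-0.2  0.1 -1.1] gap 52.2 q [ 12. -16. 105.  -1.  93. -84.]
shift [-0.4688 -0.1101 -0.0042] turn [-0.033   0.0129  0.0206]
```

```bash

python3 -m pendant '[[255,-0.015,-0.004,-0.01,-0.03,0.012,0.01],[255,-0.03,-0.007,-0.004,0,0,0],[255,-0.03,-0.007,-0.002,0,0,0],[255,-0.03,-0.007,-0.002,0,0,0],[255,-0.03,-0.007,-0.002,0,0,0],[255,-0.03,-0.007,-0.002,0,0,0],[255,-0.015,-0.003,0,0,0,0],[255,0,0,0,0,0,0]]' | sed -n '2,5p'
python3 -c "
from h import *
to(400,-306.5,300,94.8)"
```

```text
eef_pos: [429.4, -16.8, 294.3]
tcp_rot: [[-0.097, 0.995, -0.024], [0.995, 0.097, 0.001], [0.003, -0.024, -1.0]]
contact_force: [0.3, 0.8, -0.8]
finger_gap: 52.1
t 22.0 pos [429.4 -16.8 294.3] F [ 0.3  0.8 -0.8] gap 52.1 q [ -12.  -26.  111.   -0.   96. -108.]
shift [-0.2854 -0.0576 -0.0053] turn [-0.0242 -0.0031  0.0138]
```

```bash

python3 -m pendant '[[255,-0.015,-0.003,-0.002,-0.024,-0.003,0.012],[255,-0.03,-0.006,-0.001,0,0,0],[255,-0.03,-0.006,-0.001,0,0,0],[255,-0.035,-0.006,-0.001,0,0,0],[255,-0.035,-0.006,-0.001,0,0,0],[255,-0.035,-0.006,-0.001,0,0,0],[255,-0.03,-0.003,0,0,0,0],[255,0,0,0,0,0,0]]' | sed -n '2,5p'
python3 -c "
from h import *
to(386.5,-306.5,250,94.8)"
```

```text
eef_pos: [411.7, -227.7, 290.2]
tcp_rot: [[-0.097, 0.995, -0.01], [0.995, 0.097, 0.012], [0.013, -0.009, -1.0]]
contact_force: [-0.3, -0.2, -0.8]
finger_gap: 52.0
t 22.8 pos [ 411.7 -227.7  290.2] F [-0.3 -0.2 -0.8] gap 52.0 q [ -38.  -20.  107.    0.   93. -134.]
shift [-0.0765 -0.0323  0.0396] turn [-0.0088 -0.0125  0.013 ]
```

```bash

python3 -m pendant '[[255,-0.02,-0.008,0,-0.009,-0.012,0.012],[255,-0.025,-0.01,0,0,0,0],[255,-0.02,-0.008,0,0,0,0],[255,-0.008,-0.004,0.01,0,0,0],[255,0,0,0.03,0,0,0],[255,0,0,0.03,0,0,0],[255,0,0,0.02,0,0,0],[255,0,0,0,0,0,0]]' | sed -n '2,5p'
python3 -c "
from h import *
to(386.5,-306.5,60,94.8)"
```

```text
eef_pos: [390.4, -293.1, 188.2]
tcp_rot: [[-0.094, 0.996, -0.004], [0.995, 0.094, 0.014], [0.014, -0.003, -1.0]]
contact_force: [-0.6, -0.9, -1.3]
finger_gap: 52.2
t 23.6 pos [ 390.4 -293.1  188.2] F [-0.6 -0.9 -1.3] gap 52.2 q [ -46.  -14.  112.    0.   82. -141.]
shift [-0.0148 -0.0048  0.128 ] turn [-0.0026 -0.0143  0.0103]
```

```bash

python3 -m pendant '[[255,-0.014,-0.004,0.01,-0.003,-0.014,0.01],[255,0,0,0.02,0,0,0],[255,0,0,0.03,0,0,0],[255,0,0,0.03,0,0,0],[255,0,0,0.02,0,0,0],[255,0,0,0.01,0,0,0],[255,0,0,0,0,0,0]]' | sed -n '2,5p'
python3 -c "
from h import *
to(386.5,-306.5,40,94.8)"
```

```text
eef_pos: [393.1, -302.5, 67.7]
tcp_rot: [[-0.091, 0.996, 0.006], [0.996, 0.091, -0.001], [-0.001, 0.006, -1.0]]
contact_force: [0.2, -0.2, -1.1]
finger_gap: 51.9
t 24.3 pos [ 393.1 -302.5   67.7] F [ 0.2 -0.2 -1.1] gap 51.9 q [ -46.   -6.  117.    0.   68. -142.]
shift [-0.0034 -0.0071  0.0277] turn [0.0059 0.0011 0.0075]
```

```bash

python3 -m pendant '[[255,-0.0035,-0.007,0.005,0.006,0.001,0.006],[255,0,0,0.01,0,0,0],[255,0,0,0.01,0,0,0],[255,0,0,0.01,0,0,0],[255,0,0,0,0,0,0]]' | sed -n '2,4p'
python3 -c "
from h import *
to(386.7,-306,5,94.8)"
```

```text
eef_pos: [388.5, -308.9, 34.3]
tcp_rot: [[-0.085, 0.996, 0.005], [0.996, 0.085, -0.005], [-0.006, 0.004, -1.0]]
contact_force: [0.2, 0.3, -1.3]
t 24.8 pos [ 388.5 -308.9   34.3] F [ 0.2  0.3 -1.3] gap 51.9 q [ -47.   -3.  118.   -0.   64. -142.]
shift [ 0.0032 -0.0017  0.0293] turn [0.0041 0.0057 0.0014]
```

```bash

python3 -m pendant '[[255,0.003,-0.002,0.006,0.004,0.006,0],[255,0,0,0.01,0,0,0],[255,0,0,0.005,0,0,0],[255,0,0,0,0,0,0]]' | sed -n '2,4p'
python3 -c "
from h import *
to(386.7,-306,5,94.8)
a=cam('top')
A=cv2.resize(a['pixels'][150:240,320:390],None,fx=6,fy=6,interpolation=cv2.INTER_CUBIC)
cv2.imwrite('pics/p8.png',A[:,:,::-1])"
```

```text
eef_pos: [386.1, -306.0, 11.4]
tcp_rot: [[-0.085, 0.996, -0.0], [0.996, 0.085, 0.001], [0.001, -0.0, -1.0]]
contact_force: [-0.1, -0.1, -1.6]
t 25.2 pos [ 386.1 -306.    11.4] F [-0.1 -0.1 -1.6] gap 51.9 q [ -47.   -1.  119.    0.   62. -142.]
shift [-0.0001  0.0005  0.0064] turn [-0.0002 -0.0009  0.0013]
```

View pics/p8.png

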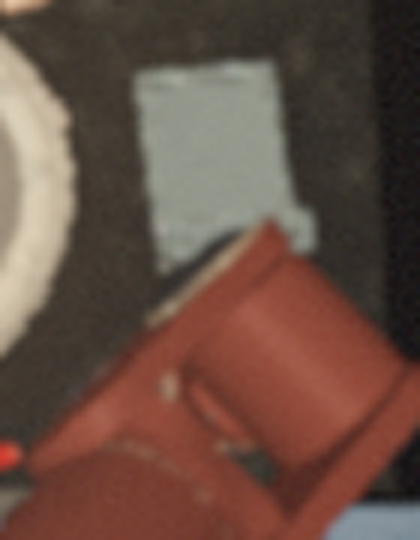

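The arm hides the cup here, with the frame still visible above it at (135,70)-(315,270). The TCP is at the measured cup centre, so I'll lower it to contact.

```bash

python3 -m pendant '[[255,0,0.0005,0.003,0,0,0],[255,0,0,0,0,0,0]]' | sed -n '2p;4p'
python3 -m pendant '[[255,0,0,0.0015,0,0,0]]' | sed -n '2p;4p'
python3 -m pendant '[[255,0,0,0.0015,0,0,0]]' | sed -n '2p;4p'
python3 -m pendant '[[255,0,0,0.0015,0,0,0]]' | sed -n '2p;4p'
```

```text
eef_pos: [387.1, -306.3, 8.9]
contact_force: [0.4, 0.6, -1.3]
eef_pos: [387.5, -306.7, 7.8]
contact_force: [-0.7, 0.5, 0.2]
eef_pos: [387.6, -306.8, 6.4]
contact_force: [-0.3, 0.4, -0.6]
eef_pos: [387.7, -307.0, 5.0]
contact_force: [-0.3, 0.9, -1.4]
```

```bash

python3 -m pendant '[[255,0,0,0.001,0,0,0]]' | sed -n '2p;4p'
python3 -m pendant '[[255,0,0,0.001,0,0,0]]' | sed -n '2p;4p'
python3 -m pendant '[[255,0,0,0.001,0,0,0]]' | sed -n '2p;4p'
```

```text
eef_pos: [387.8, -307.0, 4.5]
contact_force: [-3.8, 2.3, 8.0]
eef_pos: [387.9, -307.0, 4.5]
contact_force: [-4.2, 1.9, 9.3]
eef_pos: [387.9, -307.0, 4.5]
contact_force: [-3.5, 3.0, 7.4]
```

There is contact at the expected height. Release, rise and return over the obstacles.

```bash

python3 -m pendant '[[0,0,0,-0.0005,0,0,0],[0,0,0,0,0,0,0],[0,0,0,0,0,0,0],[0,0,0,0,0,0,0],[0,0,0,-0.02,0,0,0],[0,0,0,-0.03,0,0,0],[0,0,0,-0.04,0,0,0],[0,0,0,-0.04,0,0,0]]' | sed -n '2,5p'
python3 -m pendant '[[0,0,0,-0.04,0,0,0],[0,0,0,-0.04,0,0,0],[0,0,0,-0.04,0,0,0],[0,0,0,-0.03,0,0,0],[0,0,0,-0.01,0,0,0],[0,0,0,0,0,0,0]]' | sed -n '2,5p'
python3 -c "
from h import *
to(456.7,365.5,290,96.2)"
```

```text
eef_pos: [384.2, -303.3, 131.0]
tcp_rot: [[-0.085, 0.996, -0.011], [0.996, 0.086, 0.012], [0.013, -0.01, -1.0]]
contact_force: [0.5, -0.6, -0.0]
finger_gap: 85.3
eef_pos: [386.6, -306.0, 303.2]
tcp_rot: [[-0.085, 0.996, -0.003], [0.996, 0.085, 0.004], [0.004, -0.003, -1.0]]
contact_force: [-0.3, 0.3, 0.1]
finger_gap: 85.2
t 27.45 pos [ 386.6 -306.   303.2] F [-0.3  0.3  0.1] gap 85.2 q [ -47.  -17.  104.    0.   93. -142.]
shift [0.663  0.1272 0.0155] turn [-0.0026 -0.0041 -0.0227]
```

```bash

python3 -c "
from h import *
a=cam('top');A=cv2.resize(a['pixels'][150:240,320:390],None,fx=6,fy=6,interpolation=cv2.INTER_CUBIC);cv2.imwrite('pics/p9.png',A[:,:,::-1])"
python3 -m pendant '[[0,0.02,0.002,-0.003,0,0,0],[0,0.035,0.004,-0.003,0,0,0],[0,0.035,0.004,-0.003,0,0,0],[0,0.035,0.004,-0.003,0,0,0],[0,0.035,0.004,-0.003,0,0,0],[0,0.035,0.004,-0.003,0,0,0],[0,0.02,0.002,0,0,0,0],[0,0,0,0,0,0,0]]' | sed -n '2,5p'
python3 -c "
from h import *
to(456.7,365.5,290,96.2)"
```

```text
eef_pos: [386.4, -79.3, 298.8]
tcp_rot: [[-0.081, 0.996, -0.034], [0.996, 0.082, 0.026], [0.028, -0.032, -0.999]]
contact_force: [0.3, -0.4, 0.7]
finger_gap: 85.4
t 28.3 pos [386.4 -79.3 298.8] F [ 0.3 -0.4  0.7] gap 85.4 q [ -23.  -31.  114.    1.   99. -117.]
shift [0.4372 0.1068 0.0178] turn [-0.0318 -0.0289 -0.0265]
```

```bash

python3 -m pendant '[[0,0.02,0.008,-0.003,-0.03,-0.028,-0.02],[0,0.035,0.012,-0.003,0,0,0],[0,0.035,0.012,-0.003,0,0,0],[0,0.035,0.012,-0.003,0,0,0],[0,0.035,0.012,-0.003,0,0,0],[0,0.035,0.012,-0.003,0,0,0],[0,0.02,0.004,0,0,0,0],[0,0,0,0,0,0,0]]' | sed -n '2,5p'
python3 -c "
from h import *
to(456.7,365.5,290,96.2)"
```

```text
eef_pos: [435.9, 144.2, 297.1]
tcp_rot: [[-0.094, 0.995, -0.029], [0.996, 0.094, -0.003], [-0.0, -0.029, -1.0]]
contact_force: [-0.2, -0.6, 0.4]
finger_gap: 85.7
t 29.1 pos [435.9 144.2 297.1] F [-0.2 -0.6  0.4] gap 85.7 q [  9. -21. 108.   0.  95. -86.]
shift [0.2183 0.0418 0.0058] turn [-0.0289  0.0002 -0.0137]
```

```bash

python3 -m pendant '[[0,0.02,0.004,-0.003,-0.028,0,-0.013],[0,0.035,0.008,-0.002,0,0,0],[0,0.035,0.008,-0.002,0,0,0],[0,0.035,0.008,-0.002,0,0,0],[0,0.035,0.008,0,0,0,0],[0,0.03,0.006,0,0,0,0],[0,0.015,0.002,0,0,0,0],[0,0,0,0,0,0,0]]' | sed -n '2,5p'
python3 -m pendant '[[0,0,0,0.02,0,0,0],[0,0,0,0.03,0,0,0],[0,0,0,0.03,0,0,0],[0,0,0,0.03,0,0,0],[0,0,0,0.02,0,0,0],[0,0,0,0,0,0,0]]' | sed -n '2,5p'
python3 -c "
from h import *
to(456.7,365.5,100,96.2)
b=cam('side');B=cv2.resize(b['pixels'][225:310,160:285],None,fx=6,fy=6,interpolation=cv2.INTER_CUBIC)
g=cv2.cvtColor(B,cv2.COLOR_RGB2GRAY);m=(g>150).astype(np.uint8);m=cv2.morphologyEx(m,cv2.MORPH_OPEN,np.ones((9,9)))
for c in cv2.findContours(m,cv2.RETR_EXTERNAL,cv2.CHAIN_APPROX_NONE)[0]:
    if cv2.contourArea(c)<4000: continue
    p=cv2.approxPolyDP(c,10,True)[:,0]; print(cv2.contourArea(c),p.tolist())
    for q in p: print(q,plane(b,(q+.5)/6-.5+[160,225],16)[0].round(1))
"
```

```text
eef_pos: [461.7, 346.8, 289.5]
tcp_rot: [[-0.095, 0.995, -0.018], [0.995, 0.094, -0.016], [-0.014, -0.019, -1.0]]
contact_force: [0.0, -0.6, 0.2]
finger_gap: 85.5
eef_pos: [461.7, 332.6, 153.5]
tcp_rot: [[-0.086, 0.996, -0.018], [0.996, 0.086, -0.022], [-0.021, -0.02, -1.0]]
contact_force: [-0.3, 0.4, -1.1]
finger_gap: 85.5
t 30.5 pos [461.7 332.6 153.5] F [-0.3  0.4 -1.1] gap 85.5 q [ 29.  -0. 103.  -1.  78. -66.]
shift [ 0.0343 -0.0011  0.0529] turn [-0.0203  0.0204 -0.0221]
38440.0 [[332, 292], [300, 386], [304, 427], [577, 443], [592, 307]]
[332 292] [509.5 343.1  16. ]
[300 386] [504.4 396.6  16. ]
[304 427] [496.2 416.9  16. ]
[577 443] [402.1 404.3  16. ]
[592 307] [412.7 330.7  16. ]
6392.0 [[100, 232], [88, 304], [137, 314], [194, 285], [165, 254], [170, 295], [155, 294], [157, 269], [143, 267], [161, 244], [153, 224]]
[100 232] [608.8 327.   16. ]
[ 88 304] [595.9 369.6  16. ]
[137 314] [575.9 371.2  16. ]
[194 285] [561.5 350.3  16. ]
[165 254] [579.  334.7  16. ]
[170 295] [568.1 358.   16. ]
[155 294] [573.8 358.6  16. ]
[157 269] [578.6 344.1  16. ]
[143 267] [584.3 344.1  16. ]
[161 244] [582.8 329.1  16. ]
[153 224] [590.6 317.6  16. ]
16731.5 [[260, 91], [349, 131], [560, 0], [452, 0], [444, 15], [391, 0], [361, 21], [356, 78], [320, 76], [304, 49], [260, 73]]
[260  91] [581.  219.1  16. ]
[349 131] [535.1 239.6  16. ]
[560   0] [473.4 118.7  16. ]
[452   0] [521.  129.3  16. ]
[444  15] [521.1 142.6  16. ]
[391   0] [547.9 135.2  16. ]
[361  21] [555.8 155.5  16. ]
[356  78] [544.2 200.5  16. ]
[320  76] [559.7 202.4  16. ]
[304  49] [573.2 183.2  16. ]
[260  73] [585.6 205.7  16. ]
```

View pics/p9.png

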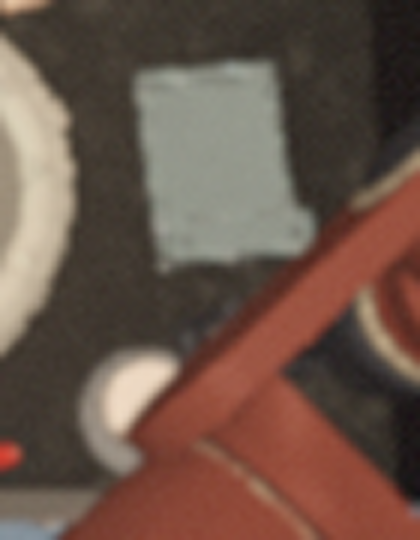

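The puck lies inside the large cup: its white disc is at about (145,395) within the grey rim, partly hidden by the arm. The plate has not moved. I'll align over it.

```bash

python3 -m pendant '[[0,0.02,0,0.01,-0.02,0.02,-0.02],[0,0.014,0,0.01,0,0,0],[0,0,0,0.01,0,0,0],[0,0,0,0,0,0,0]]' | sed -n '2,4p'
python3 -c "
from h import *
to(456.7,366,50,96.2)"
```

```text
eef_pos: [463.0, 366.1, 129.2]
tcp_rot: [[-0.103, 0.995, 0.009], [0.995, 0.103, 0.003], [0.002, 0.01, -1.0]]
contact_force: [-0.8, 0.7, -0.2]
t 30.95 pos [463.  366.1 129.2] F [-0.8  0.7 -0.2] gap 85.6 q [ 31.   3. 103.  -0.  74. -65.]
shift [ 0.0004 -0.0071  0.0791] turn [ 0.0097 -0.0018 -0.0053]
```

```bash

python3 -m pendant '[[0,0,-0.007,0.01,0.009,-0.002,-0.005],[0,0,0,0.02,0,0,0],[0,0,0,0.02,0,0,0],[0,0,0,0.015,0,0,0],[0,0,0,0,0,0,0]]' | sed -n '2,4p'
python3 -c "
from h import *
to(456.7,366,0,96.2)"
```

```text
eef_pos: [456.9, 364.8, 63.6]
tcp_rot: [[-0.108, 0.994, 0.003], [0.994, 0.108, 0.0], [-0.0, 0.003, -1.0]]
contact_force: [-0.7, 0.1, 0.1]
t 31.45 pos [456.9 364.8  63.6] F [-0.7  0.1  0.1] gap 85.2 q [ 31.   7. 105.  -0.  68. -65.]
shift [ 0.0012 -0.0002  0.0636] turn [ 0.0025  0.0001 -0.0003]
```

```bash

python3 -m pendant '[[0,0.001,0,0.01,0.0025,0,0],[0,0,0,0.015,0,0,0],[0,0,0,0.015,0,0,0],[0,0,0,0.01,0,0,0],[0,0,0,0,0,0,0]]' | sed -n '2,4p'
python3 -c "
from h import *
to(456.7,366,-1,96.2)"
```

```text
eef_pos: [457.7, 366.2, 10.8]
tcp_rot: [[-0.108, 0.994, 0.002], [0.994, 0.108, 0.001], [0.001, 0.002, -1.0]]
contact_force: [-0.7, -0.8, 0.1]
t 31.95 pos [457.7 366.2  10.8] F [-0.7 -0.8  0.1] gap 85.7 q [ 31.  11. 106.  -0.  62. -65.]
shift [-0.0001 -0.001   0.0118] turn [ 0.0016 -0.0005 -0.0003]
```

```bash

python3 -m pendant '[[0,0,-0.001,0.006,0.0016,0,0],[0,0,0,0.005,0,0,0],[0,0,0,0.002,0,0,0],[0,0,0,0,0,0,0]]' | sed -n '2,4p'
python3 -m pendant '[[255,0,0,0,0,0,0],[255,0,0,0,0,0,0],[255,0,0,0,0,0,0],[255,0,0,0,0,0,0],[255,0,0,0,0,0,0]]' 110| sed -n '2,5p'
python3 -m pendant '[[255,0,0,-0.01,0,0,0],[255,0,0,-0.02,0,0,0],[255,0,0,-0.03,0,0,0],[255,0,0,-0.03,0,0,0],[255,0,0,-0.03,0,0,0],[255,0,0,-0.03,0,0,0],[255,0,0,-0.02,0,0,0],[255,0,0,0,0,0,0]]' | sed -n '2,5p'
```

```text
eef_pos: [457.1, 366.5, -2.9]
tcp_rot: [[-0.108, 0.994, 0.001], [0.994, 0.108, 0.001], [0.001, 0.001, -1.0]]
contact_force: [0.1, -0.2, -0.6]
eef_pos: [458.1, 366.9, -1.3]
tcp_rot: [[-0.108, 0.994, 0.003], [0.994, 0.108, 0.002], [0.002, 0.003, -1.0]]
contact_force: [-0.3, -0.2, -0.5]
finger_gap: 57.3
eef_pos: [454.4, 364.7, 174.1]
tcp_rot: [[-0.108, 0.994, -0.004], [0.994, 0.108, -0.002], [-0.002, -0.005, -1.0]]
contact_force: [0.0, 1.2, -2.1]
finger_gap: 57.5
```

The plate is held (gap 57.5). Raise and cross.

```bash

python3 -m pendant '[[255,0,0,-0.02,0,0,0],[255,0,0,-0.03,0,0,0],[255,0,0,-0.03,0,0,0],[255,0,0,-0.03,0,0,0],[255,0,0,-0.015,0,0,0],[255,0,0,0,0,0,0]]' | sed -n '2,5p'
python3 -c "
from h import *
b=cam('side');crop(b,150,110,150,110,5,'p10.png')"
python3 -m pendant '[[255,-0.015,0.001,-0.003,0,0,0],[255,-0.028,0.002,-0.004,0,0,0],[255,-0.028,0.002,-0.004,0,0,0],[255,-0.028,0.002,-0.004,0,0,0],[255,-0.028,0.002,-0.004,0,0,0],[255,-0.028,0.002,-0.004,0,0,0],[255,-0.015,0,0,0,0,0],[255,0,0,0,0,0,0]]' | sed -n '2,5p'
python3 -c "
from h import *
to(580,-358.5,300,94.8)"
```

```text
eef_pos: [451.4, 362.9, 293.7]
tcp_rot: [[-0.108, 0.994, -0.017], [0.994, 0.108, -0.01], [-0.008, -0.018, -1.0]]
contact_force: [0.3, -0.9, -2.2]
finger_gap: 57.5
eef_pos: [475.9, 181.4, 298.2]
tcp_rot: [[-0.108, 0.993, -0.046], [0.994, 0.107, -0.025], [-0.02, -0.049, -0.999]]
contact_force: [-0.5, -0.4, -2.5]
finger_gap: 57.5
t 35.1 pos [475.9 181.4 298.2] F [-0.5 -0.4 -2.5] gap 57.5 q [ 13. -13. 101.  -1.  95. -83.]
shift [-0.5479  0.0454  0.0068] turn [-0.0483  0.0204  0.0242]
```

View pics/p10.png

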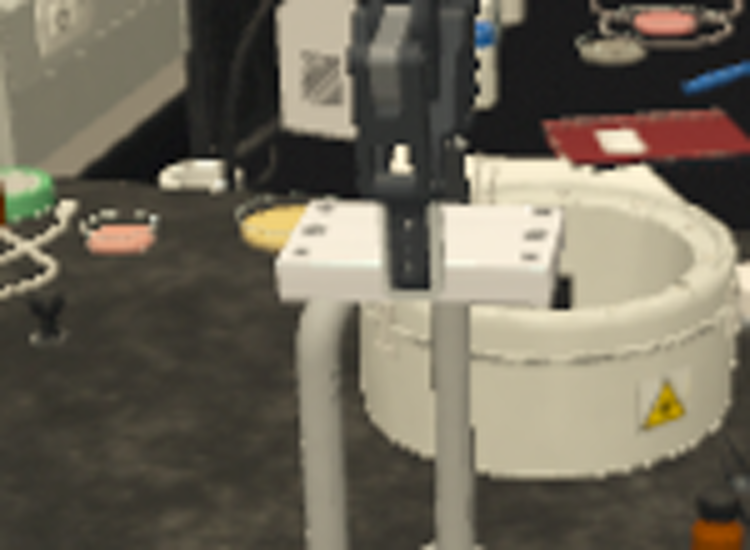

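The plate is held level, and the near finger at (408,245) is about 3 mm to the +x side of the plate's centre, at (418,285). I'll continue across, correcting as I go.

```bash

python3 -m pendant '[[255,-0.015,0.001,-0.003,-0.045,0.02,0.012],[255,-0.028,0.002,-0.004,0,0,0],[255,-0.028,0.002,-0.004,0,0,0],[255,-0.028,0.002,-0.004,0,0,0],[255,-0.028,0.002,-0.004,0,0,0],[255,-0.028,0.002,-0.003,0,0,0],[255,-0.015,0,0,0,0,0],[255,0,0,0,0,0,0]]' | sed -n '2,5p'
python3 -c "
from h import *
to(580,-358.5,300,94.8)"
```

```text
eef_pos: [498.9, 8.3, 306.3]
tcp_rot: [[-0.098, 0.995, -0.024], [0.995, 0.098, 0.002], [0.004, -0.023, -1.0]]
contact_force: [-0.3, 1.1, -2.7]
finger_gap: 57.3
t 35.9 pos [498.9   8.3 306.3] F [-0.3  1.1 -2.7] gap 57.3 q [  -8.  -16.  102.   -0.   94. -103.]
shift [-0.3731  0.0448  0.0038] turn [-0.0235 -0.0038  0.0147]
```

```bash

python3 -m pendant '[[255,-0.015,0.002,0,-0.023,-0.004,0.012],[255,-0.03,0.003,-0.001,0,0,0],[255,-0.032,0.003,-0.001,0,0,0],[255,-0.032,0.003,-0.001,0,0,0],[255,-0.032,0.003,-0.001,0,0,0],[255,-0.03,0.003,-0.001,0,0,0],[255,-0.015,0,0,0,0,0],[255,0,0,0,0,0,0]]' | sed -n '2,5p'
python3 -c "
from h import *
to(580,-358.5,300,94.8)"
```

```text
eef_pos: [531.1, -172.9, 299.9]
tcp_rot: [[-0.095, 0.995, -0.014], [0.995, 0.096, 0.011], [0.012, -0.013, -1.0]]
contact_force: [-0.1, -0.1, -2.2]
finger_gap: 57.1
t 36.7 pos [ 531.1 -172.9  299.9] F [-0.1 -0.1 -2.2] gap 57.1 q [ -26.   -7.   96.    0.   92. -121.]
shift [-0.1894  0.0309 -0.0027] turn [-0.0127 -0.0117  0.0118]
```

```bash

python3 -m pendant '[[255,-0.015,0.003,0,-0.012,-0.011,0.012],[255,-0.03,0.005,0,0,0,0],[255,-0.035,0.006,0,0,0,0],[255,-0.035,0.006,0,0,0,0],[255,-0.03,0.005,0,0,0,0],[255,-0.02,0.003,0,0,0,0],[255,-0.008,0,0,0,0,0],[255,0,0,0,0,0,0]]' | sed -n '2,5p'
python3 -c "
from h import *
to(580,-356.5,150,94.8)"
```

```text
eef_pos: [577.7, -341.4, 296.5]
tcp_rot: [[-0.092, 0.996, 0.001], [0.996, 0.092, 0.003], [0.003, 0.001, -1.0]]
contact_force: [-0.0, 0.3, -2.8]
finger_gap: 57.0
t 37.5 pos [ 577.7 -341.4  296.5] F [-0.   0.3 -2.8] gap 57.0 q [ -37.    7.   81.    0.   91. -132.]
shift [-0.0156  0.0008  0.1465] turn [ 0.0011 -0.0025  0.0087]
```

```bash

python3 -m pendant '[[255,-0.008,0,0.01,0,0,0.008],[255,-0.008,0,0.02,0,0,0],[255,0,0,0.03,0,0,0],[255,0,0,0.03,0,0,0],[255,0,0,0.03,0,0,0],[255,0,0,0.02,0,0,0],[255,0,0,0.01,0,0,0],[255,0,0,0,0,0,0]]' | sed -n '2,5p'
python3 -c "
from h import *
to(580,-356.5,80,94.8,-8)"
```

```text
eef_pos: [579.8, -349.9, 139.5]
tcp_rot: [[-0.09, 0.996, 0.003], [0.996, 0.09, 0.003], [0.003, 0.003, -1.0]]
contact_force: [0.0, 0.4, -2.3]
finger_gap: 57.2
t 38.3 pos [ 579.8 -349.9  139.5] F [ 0.   0.4 -2.3] gap 57.2 q [ -37.   14.   90.    0.   77. -133.]
shift [-0.0067 -0.0006  0.0595] turn [-0.1368 -0.0032  0.0064]
```

Next I'll tilt the plate 8° with the lip end low, and lower it in stages outside the lip.

```bash
cat >> h.py <<'E'
def fit(xc,zc,tilt):  # TCP target for plate centre (frame x, z of underside)
    o=np.array([544,-358.5]); t=np.radians(4.8); th=np.radians(tilt)
    x=xc+2.5*np.cos(th)+np.sin(th)*-1; z=zc-2.5*np.sin(th)-np.cos(th)
    p=o+x*np.array([np.cos(t),np.sin(t)]); to(p[0],p[1],z,94.8,tilt)
    s=readout.read_state(); d=s['eef_pos'][:2]-o; u=np.array([np.cos(t),np.sin(t)])
    R=s['tcp_rot'];c=s['eef_pos']-2.5*R[:,1]-R[:,2]; d=c[:2]-o; print('plate centre now frame x,y',(d@u).round(1),(d@[-u[1],u[0]]).round(1),'z',c[2].round(1),'tilt',np.degrees(np.arcsin(-R[2,1])).round(2),'roll',np.degrees(R[2,0]).round(2))
E
python3 -m pendant '[[255,-0.003,0,0,-0.04,0,0.003],[255,-0.003,0,0.01,-0.05,0,0.003],[255,0,0,0.02,-0.045,0,0],[255,0,0,0.02,0,0,0],[255,0,0,0,0,0,0]]' | sed -n '2,5p'
python3 -c "
from h import *
fit(27,50,-8)"
```

```text
eef_pos: [589.7, -356.3, 97.0]
tcp_rot: [[-0.087, 0.985, 0.151], [0.996, 0.086, 0.008], [-0.006, 0.151, -0.989]]
contact_force: [-0.8, 0.3, -2.8]
finger_gap: 57.3
t 38.8 pos [ 589.7 -356.3   97. ] F [-0.8  0.3 -2.8] gap 57.3 q [ -40.   14.   94.    6.   66. -137.]
shift [ 0.002  -0.0231  0.0447] turn [0.0116 0.005  0.0037]
plate centre now frame x,y 43.1 -1.7 z 97.6 tilt -8.66 roll -0.32
```

```bash

python3 -m pendant '[[255,0.002,-0.012,0.01,0.01,0.005,0.003],[255,0,-0.012,0.015,0,0,0],[255,0,0,0.015,0,0,0],[255,0,0,0,0,0,0]]' | sed -n '2p;4,5p'
python3 -c "
from h import *
fit(27,30,-8)"
```

```text
eef_pos: [572.0, -357.3, 55.9]
contact_force: [-0.1, -0.0, -2.3]
finger_gap: 57.1
t 39.2 pos [ 572.  -357.3   55.9] F [-0.1 -0.  -2.3] gap 57.1 q [ -41.   15.   97.    6.   62. -138.]
shift [ 0.0013 -0.0023  0.0265] turn [0.005  0.0045 0.002 ]
plate centre now frame x,y 25.4 -1.2 z 56.5 tilt -8.29 roll -0.27
```

```bash

python3 -m pendant '[[255,0.001,0,0.01,0.005,0.004,0.002],[255,0,0,0.012,0,0,0],[255,0,0,0.008,0,0,0],[255,0,0,0,0,0,0]]' | sed -n '2p;4,5p'
python3 -c "
from h import *
fit(27,18,-8)"
```

```text
eef_pos: [577.2, -356.1, 23.7]
contact_force: [-0.3, 0.6, -1.9]
finger_gap: 57.4
t 39.6 pos [ 577.2 -356.1   23.7] F [-0.3  0.6 -1.9] gap 57.4 q [ -40.   18.   97.    7.   60. -138.]
shift [ 0.0004 -0.0045  0.0057] turn [ 0.0001  0.0004 -0.    ]
plate centre now frame x,y 30.6 -0.4 z 24.3 tilt -8.01 roll -0.02
```

```bash

python3 -m pendant '[[255,0.0004,-0.0045,0.0057,0,0,0],[255,0,0,0,0,0,0]]' | sed -n '2p;4,5p'
python3 -c "
from h import *
fit(10,18,-8)"
```

```text
eef_pos: [573.5, -355.9, 16.6]
contact_force: [0.0, 0.8, -2.6]
finger_gap: 57.6
t 39.8 pos [ 573.5 -355.9   16.6] F [ 0.   0.8 -2.6] gap 57.6 q [ -40.   18.   98.    7.   59. -138.]
shift [-0.0001 -0.0167 -0.0031] turn [-0.0002  0.0002  0.0005]
plate centre now frame x,y 27.0 0.1 z 17.3 tilt -7.99 roll -0.01
```

Aligned. Now I'll slide the low end under the lip in small steps.

```bash

python3 -m pendant '[[255,0,-0.006,-0.001,0,0,0],[255,0,-0.006,-0.001,0,0,0],[255,0,-0.004,-0.001,0,0,0],[255,0,0,0,0,0,0]]' | sed -n '2p;4,5p'
python3 -c "
from h import *
fit(3,17.5,-8)"
```

```text
eef_pos: [556.2, -358.1, 18.8]
contact_force: [0.3, 0.8, -1.6]
finger_gap: 57.2
t 40.2 pos [ 556.2 -358.1   18.8] F [ 0.3  0.8 -1.6] gap 57.2 q [ -42.   16.  100.    7.   59. -140.]
shift [ 0.0006 -0.0068  0.001 ] turn [0.0013 0.0019 0.0004]
plate centre now frame x,y 9.5 -0.6 z 19.4 tilt -8.07 roll -0.11
```

```bash

python3 -m pendant '[[255,0.0005,-0.003,0.0025,0.001,0.002,0],[255,0,-0.004,-0.0005,0,0,0],[255,0,0,0,0,0,0]]' | sed -n '2p;4,5p'
python3 -c "
from h import *
fit(-2,17,-8)"
```

```text
eef_pos: [549.1, -358.6, 16.4]
contact_force: [-0.6, 0.2, -2.7]
finger_gap: 57.1
t 40.5 pos [ 549.1 -358.6   16.4] F [-0.6  0.2 -2.7] gap 57.1 q [ -42.   16.  100.    7.   58. -140.]
shift [ 0.0005 -0.0044 -0.0006] turn [0.0012 0.0008 0.0002]
plate centre now frame x,y 2.5 -0.5 z 17.1 tilt -8.07 roll -0.04
```

```bash

python3 -m pendant '[[255,0.0005,-0.0035,-0.0005,0.001,0.001,0],[255,0,0,0,0,0,0]]' | sed -n '2p;4,5p'
python3 -m pendant '[[255,0,-0.003,-0.0004,0,0,0],[255,0,0,0,0,0,0]]' | sed -n '2p;4,5p'
python3 -c "
from h import *
fit(-4,16,-6)"
```

```text
eef_pos: [545.3, -358.4, 16.3]
contact_force: [-0.7, 0.8, -1.8]
finger_gap: 57.4
eef_pos: [542.1, -358.7, 16.4]
contact_force: [0.6, -0.3, -2.8]
finger_gap: 56.8
t 40.9 pos [ 542.1 -358.7   16.4] F [ 0.6 -0.3 -2.8] gap 56.8 q [ -43.   15.  101.    7.   58. -141.]
shift [0.     0.0004 0.0012] turn [ 0.035  -0.0003  0.0003]
plate centre now frame x,y -4.6 -0.0 z 17.0 tilt -8.01 roll 0.02
```

No contact so far, and the end is about 12 mm under the lip. Now I'll level it and lower it together.

```bash

python3 -m pendant '[[255,0,0.0005,0.0025,0.035,0,0],[255,0,0,0,0,0,0]]' | sed -n '2p;4,5p'
python3 -c "
from h import *
fit(-4,11,-4)"
```

```text
eef_pos: [542.8, -358.7, 14.0]
contact_force: [0.2, -0.6, -2.6]
finger_gap: 57.2
t 41.1 pos [ 542.8 -358.7   14. ] F [ 0.2 -0.6 -2.6] gap 57.2 q [ -42.   16.  100.    5.   60. -139.]
shift [ 0.0001 -0.0006  0.0038] turn [ 0.0343 -0.0002 -0.0001]
plate centre now frame x,y -3.8 -0.1 z 14.8 tilt -5.97 roll 0.01
```

```bash

python3 -m pendant '[[255,0,-0.0005,0.003,0.034,0,0],[255,0,0,0,0,0,0]]' | sed -n '2p;4,5p'
python3 -m pendant '[[255,0,-0.0002,0.002,0.034,0,0],[255,0,0,0,0,0,0]]' | sed -n '2p;4,5p'
python3 -c "
from h import *
fit(-4,8,0)"
```

```text
eef_pos: [542.6, -358.7, 10.9]
contact_force: [0.1, -0.3, -2.5]
finger_gap: 57.5
eef_pos: [542.6, -358.7, 8.7]
contact_force: [0.4, -0.9, -2.3]
finger_gap: 57.1
t 41.5 pos [ 542.6 -358.7    8.7] F [ 0.4 -0.9 -2.3] gap 57.1 q [ -41.   18.   98.    1.   63. -136.]
shift [ 0.0001 -0.0002  0.0017] turn [ 0.0321 -0.0001 -0.0001]
plate centre now frame x,y -3.9 -0.1 z 9.6 tilt -1.84 roll 0.01
```

```bash

python3 -m pendant '[[255,0,0,0.001,0.032,0,0],[255,0,0,0,0,0,0]]' | sed -n '2p;4,5p'
python3 -m pendant '[[255,0,0,0.001,0,0,0]]' | sed -n '2p;4,5p'
python3 -m pendant '[[255,0,0,0.001,0,0,0]]' | sed -n '2p;4,5p'
python3 -m pendant '[[255,0,0,0.001,0,0,0]]' | sed -n '2p;4,5p'
python3 -c "
from h import *
fit(-4,6,0)"
```

```text
eef_pos: [542.7, -358.7, 7.5]
contact_force: [1.0, 0.2, -2.3]
finger_gap: 57.2
eef_pos: [543.0, -358.7, 6.6]
contact_force: [0.4, 0.3, -2.7]
finger_gap: 57.5
eef_pos: [543.1, -358.7, 5.5]
contact_force: [-0.2, -0.1, -2.7]
finger_gap: 57.2
eef_pos: [543.0, -358.7, 4.7]
contact_force: [-2.9, 1.7, 4.7]
finger_gap: 57.3
t 42.0 pos [ 543.  -358.7    4.7] F [-2.9  1.7  4.7] gap 57.3 q [ -40.   20.   97.   -0.   64. -135.]
shift [ 0.0002 -0.0005 -0.0003] turn [-0.0026 -0.0002  0.0002]
plate centre now frame x,y -3.5 -0.2 z 5.7 tilt 0.15 roll 0.01
```

There is contact at plate z 5.7 (floor 6), level, with x about -3.5 and y about 0. Release, rise and back off, then check.

```bash

python3 -m pendant '[[255,0,0,0.001,0,0,0],[0,0,0,0,0,0,0],[0,0,0,0,0,0,0],[0,0,0,0,0,0,0],[0,0,0,0,0,0,0],[0,0,0,0,0,0,0],[0,0,0,-0.01,0,0,0],[0,0,0,-0.02,0,0,0]]' | sed -n '2,5p'
python3 -m pendant '[[0,0,0,-0.03,0,0,0],[0,0,0,-0.04,0,0,0],[0,0,0,-0.04,0,0,0],[0,0,0,-0.04,0,0,0],[0,0,0,-0.04,0,0,0],[0,0,0,-0.04,0,0,0],[0,0,0,-0.03,0,0,0],[0,0,0,0,0,0,0]]' | sed -n '2,5p'
python3 -m pendant '[[0,0.015,-0.01,0,0,0,0],[0,0.03,-0.015,-0.004,0,0,0],[0,0.035,-0.015,-0.004,0,0,0],[0,0.035,-0.015,-0.004,0,0,0],[0,0.035,-0.015,-0.004,0,0,0],[0,0.035,-0.015,-0.004,0,0,0],[0,0.03,0,0,0,0,0],[0,0,0,0,0,0,0]]' | sed -n '2,5p'
```

```text
eef_pos: [542.0, -358.3, 33.8]
tcp_rot: [[-0.083, 0.997, -0.005], [0.997, 0.083, 0.002], [0.002, -0.005, -1.0]]
contact_force: [0.3, -0.2, 0.3]
finger_gap: 85.2
eef_pos: [543.0, -358.4, 313.3]
tcp_rot: [[-0.083, 0.997, 0.002], [0.997, 0.083, -0.004], [-0.004, 0.001, -1.0]]
contact_force: [0.2, -0.5, 0.9]
finger_gap: 85.4
eef_pos: [434.4, -143.8, 330.1]
tcp_rot: [[-0.081, 0.997, 0.001], [0.997, 0.081, -0.002], [-0.002, 0.001, -1.0]]
contact_force: [0.6, 0.0, -0.5]
finger_gap: 85.7
```

```bash

python3 -m pendant '[[0,0.015,0,0,0,0,0],[0,0.03,0,-0.003,0,0,0],[0,0.03,0,-0.003,0,0,0],[0,0.03,0,-0.003,0,0,0],[0,0.03,0,0,0,0,0],[0,0.015,0,0,0,0,0],[0,0,0,0,0,0,0],[0,0,0,0,0,0,0]]' | sed -n '2,5p'
python3 -c "
from h import *
a=cam('top');b=cam('side')
rs=lambda i,k:cv2.resize(i,None,fx=k,fy=k,interpolation=cv2.INTER_CUBIC)
A=rs(a['pixels'][150:240,320:385],6)          #540x390
B=rs(a['pixels'][150:225,150:215],4)          #300x260
C=rs(b['pixels'][225:285,165:290],3.2)        #192x400
im=np.zeros((540,790,3),np.uint8);im[:,:390]=A;im[:300,390:650]=B;im[345:345+C.shape[0],390:390+C.shape[1]]=C[:, :400]
cv2.imwrite('pics/fin.png',im[:,:,::-1])"
```

```text
eef_pos: [420.9, 8.2, 334.1]
tcp_rot: [[-0.078, 0.997, -0.005], [0.997, 0.078, -0.003], [-0.003, -0.005, -1.0]]
contact_force: [0.4, 0.1, 0.5]
finger_gap: 85.1
```

View pics/fin.png

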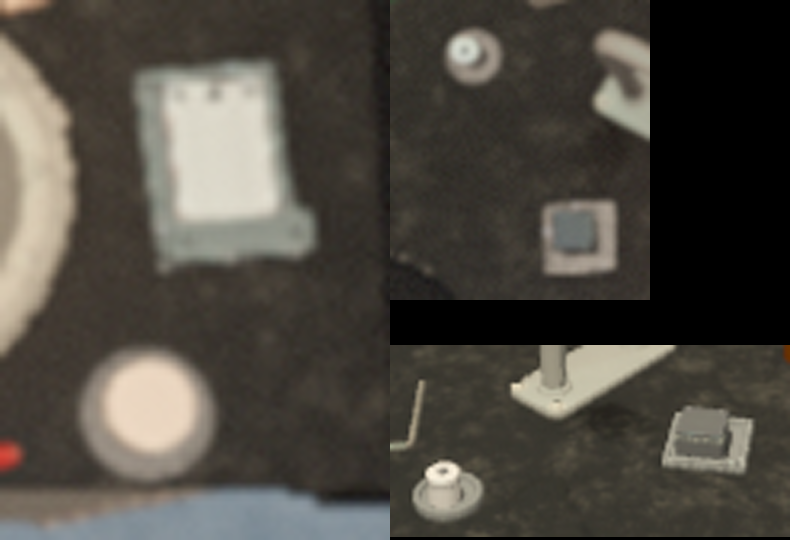

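Everything looks seated. In this view the plate spans (165,82) to (283,222) inside the frame, with its near end under the lip. The puck at (150,405) is in its cup at (148,413), the block is in the tray, and the stub is in its cup. One numeric check of the plate, then I'll hand in.

```bash
python3 -c "
from h import *
a=cam('top');q=lambda p,z:plane(a,(np.array(p)+.5)/6-.5+[320,150],z)[0,:2]
o=np.array([544,-358.5]);t=np.radians(4.8);u=np.array([np.cos(t),np.sin(t)]);v=np.array([-u[1],u[0]])
for n,p,z in(('far edge',(215,80),22),('left',(170,150),22),('right',(276,150),22)):
    d=q(p,z)-o;print(n,(d@u).round(1),(d@v).round(1))
print('puck',q((150,405),26),'cup',q((148,413),8));s=readout.read_state();print(s['t'],s['dq'].round(2),s['contact_force'].round(1))
"; python3 -c "
from station import job;print(job.job_done())"
```

```text
far edge 50.1 -0.7
left 7.8 33.0
right 2.7 -32.9
puck [ 389.81889125 -305.32422562] cup [ 386.71827107 -308.47655224]
45.35 [-0.25  0.04 -0.15  0.22  0.13  0.25] [ 0.  -0.5 -0.7]
the job is handed in; nothing more can be done
None
```

I took the stack apart in the order asked. The stub is in the small cup, the block in the square tray and the puck in the large cup. The carrier plate was tilted 8°, slid under the lip, levelled and set down on the frame's floor. The job was handed in at 45 s of the 128 s limit, with the gripper open, at z = 334 mm and touching nothing.

**Last checks**
- **Seats:** The final pictures show all four upright and seated. The puck is about 4 mm off its cup's centre. An earlier side view put the block about 4 mm off its tray's centre. Both are inside the 8 mm margin.
- **Heights:** Each piece met its floor at the expected height, with contact forces of about 5 to 13 N. I read the plate at 5.7 mm, against a 6 mm floor, and level to 0.2°.
- **Plate position:** From the arm's readings the plate is centred at about frame x −3.5 mm, y −0.2 mm.

**What disagreed**
- **Plate far edge:** The camera puts it at frame x ≈ 50 mm, but the arm's readings give 46.5 mm. The picture is blurred by about 2 to 3 mm and the calibration is good to about 2 mm. The contact height and level reading indicate the plate is on the floor, not resting on the stop bar.
- **First descent:** My first try at the stub drifted about 25 mm and the gripper closed on nothing. The stack looked undisturbed and no large force showed afterwards. I put it down to fast-move overshoot, then repeated it in smaller steps.

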